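# Load the plaque drying rack and set the dryer

### The arm

A 6-joint arm with a two-finger parallel gripper is mounted at the origin on the work surface. World frame = base frame: x ahead of the robot, y to its left, z up, the work surface at z = 0. Lengths are in m, angles in rad, forces in N, time in s.
With the tool pointing down it reaches from about 0.25 to 0.775 m from the base axis. Payload 4 kg.
Tool frame: the origin (TCP) lies on the centre line of the jaws, within the pads' length; the fingertips stand 8 mm ahead of it and the grasp point (between the pads) lies 11 mm behind it; z points along the fingers, y is the direction in which the jaws open and shut (so a half turn about z gives the same grasp; the last joint's range is limited). The gripper opens to 94 mm and grips with 3 to 60 N. Pads are 16 mm wide; open, the fingers measure 119 mm over their backs; the gripper's body (75 mm by 177 mm) begins 78 mm behind the grasp point.
Start: joints at [-1.431, 0.087, 1.371, -0, 1.684, -0.103], TCP at [0.132, -0.534, 0.214] pointing down, gripper open.
Joint ranges: [-3.1, 3.1], [-0.76, 2.03], [0.27, 2.55], [-1.08, 4.22], [0.17, 2.65], [-2.57, 2.57]. Speed limits (rad/s): [2.79, 2.79, 3.14, 3.14, 3.14, 3.14].

### API

Orientations are given as [roll, pitch, yaw] about the fixed x, y, z axes, in that order (R = Rz(yaw) Ry(pitch) Rx(roll)).
In Python, from bench import robot gives the robot as it stands.
- The arm moves only by the shell command python3 -m crank 'ROWS' [OPENING]. ROWS is JSON, a list of rows, each a list of 4 numbers: the shift along the tool's x, y, z scaled (see below), then the turn about the tool's z scaled (see below). A call has exactly 10 rows; each row shifts and turns the commanded pose from where the row before left it, along the tool's axes as they then stand; what a row does not reach is not made up. The controller multiplies each number of a shift by 0.2 m and each number of a turn by pi/2 rad. A row lasts 1/8 s, in which the tool goes at most 62.5 mm and 10.7 degrees, less where a joint would pass 70% of its speed; a pose out of reach is approached as far as the arm can. A call with a number of a shift or a turn outside -1 to 1 is refused whole. A call with a gripper value outside its range is refused whole. OPENING is the gripper command: -1 is fully open, 1 is shut, values between are in proportion, set as the call begins (- or left out, the last holds). The fingers move at their own pace and stop on an object; the grip force is fixed at half the most. Time passes only in rows, so rows that do not move let the fingers close, or fill a call up. It gives the time, the measured TCP pose, the force and the opening at its end, in the units of the state.
- robot.get_obs(): the state, without advancing time (a new reading comes with each control period).
- robot.snapshot(name): name is "scene" or "top" or "wrist"; returns (picture, depth): 400x640x3 uint8, red, green, blue; 400x640 float32, m along the optical axis (not along the pixel's ray), 0 where there is no reading.
- robot.camera_params(name): a dict with "fx", "fy", "cx", "cy" (pixels), "world_from_camera" (4x4, takes a point from camera to world coordinates). Camera axes: x right, y down, z forward; pixel columns grow to the right and rows downward; lengths in m; the calibration is good to about 2 mm. A picture is of the moment at which its call begins: read the wrist's pose just before it. camera_params takes no time and is no camera call; for the wrist camera it gives the pose at the moment of the call.
- robot.close_job(): hands the job in, once; it reports no verdict.
The state is a dict: "time": time; "joint_positions": joint angles; "qvel": joint speeds; "joint_torque": joint torques, N m; "tool_pos": TCP position; "ee_rot": TCP orientation; "wrist_force": force on the tool from outside, world axes, zero at the start; "wrist_torque": the same for the moment, N m; "width": finger opening in m.
Only numpy, scipy, OpenCV 4.12 (cv2) and the standard library are available. Lean on these libraries where they do the work, as an engineer would, in place of code of your own. Each camera call takes 0.05 s, during which the arm holds its last target.

### The job

The dryer was left running: turn its dial back to off and clear the modelling tool off the drying rack into its steel tray, lying flat. Then stand every painted plaque from the easel upright on its lower edge in the rack, one to a slot and centred in it, with the dial still off. Once all are in, turn the dial up until its white pointer points at the brass clip, and leave the jars and the figurine where they are.

Things in the scene. Friction and masses are not known exactly. Their poses are not given: they have to be found in the camera images.
- plaque0: A terracotta plaque 10 mm thick, 60 mm wide, 85 mm tall, 110 g, with a small painted relief (1.5 mm proud, not solid) on its +x face. Origin: middle of its lower edge. x across the thickness, y along the width, z up its height. It starts leaning in the easel; may be absent.
- plaque1: Another, the same as plaque0: a terracotta plaque 10 mm thick, 60 mm wide, 85 mm tall, 110 g, with a small painted relief (1.5 mm proud, not solid) on its +x face. Origin: middle of its lower edge. x across the thickness, y along the width, z up its height. It starts leaning in the easel; may be absent.
- plaque2: Another, the same as plaque0: a terracotta plaque 10 mm thick, 60 mm wide, 85 mm tall, 110 g, with a small painted relief (1.5 mm proud, not solid) on its +x face. Origin: middle of its lower edge. x across the thickness, y along the width, z up its height. It starts leaning in the easel; may be absent.
- plaque3: Another, the same as plaque0: a terracotta plaque 10 mm thick, 60 mm wide, 85 mm tall, 110 g, with a small painted relief (1.5 mm proud, not solid) on its +x face. Origin: middle of its lower edge. x across the thickness, y along the width, z up its height. It starts leaning in the easel; may be absent.
- easel: Fixed wooden easel, ledge 300 mm along y, where plaques lean side by side, relief up, tipped 30 degrees from upright to its -x side. Origin: middle of underside; the row of lower edges is centred at (30, 0, 28) mm. Lip 14 mm high, end cheeks 40 mm; the back board holds a plaque's lower 45 mm along its slope, the upper 40 mm is free on both faces.
- rack: Fixed drying rack: wooden base 100 (x) x 210 (y) x 15 mm, four slots 50 mm apart along y. Each slot lies between two hoops of 6 mm steel wire, 62 mm long along x, 14 mm clear between them, tops 53 mm above the table; end boards (6 mm thick, 45 mm above the table) close it at x = +-42 mm. A plaque stands in it on its lower edge, faces to the rack's +y and -y. Origin: middle of underside.
- slot0 (a point): Slot 0 of the rack: middle of its floor (top of the base), where the middle of a plaque's lower edge belongs; same axes as the rack.
- slot1 (a point): Slot 1 of the rack: middle of its floor (top of the base), where the middle of a plaque's lower edge belongs; same axes as the rack.
- slot2 (a point): Slot 2 of the rack: middle of its floor (top of the base), where the middle of a plaque's lower edge belongs; same axes as the rack.
- slot3 (a point): Slot 3 of the rack: middle of its floor (top of the base), where the middle of a plaque's lower edge belongs; same axes as the rack.
- tool: Loose wooden modelling tool, 150 mm long along its x, 12 mm thick; handle 18 mm wide from x = -75 to +20 mm, then a blade 13 mm wide and 7 mm thick to x = +75 mm. Origin: middle of the underside. It starts lying across the tops of the rack's hoops. 30 g.
- tray: Fixed open steel tool tray, 100 (x) x 220 (y) x 22 mm outside, walls and floor 5 mm. Origin: middle of its underside; the tool lies lengthwise along its y.
- dryer: Fixed grey warm-air dryer, 140 (x) x 160 (y) x 85 mm, dial in the middle of its top face. Origin: middle of its underside. Ten ticks 30 degrees apart round the dial; the longest, thick one (135 degrees from its +x towards +y) is off.
- dial (a joint): Dial angle in rad: 0 = off (end stop, pointer at the longest tick), growing clockwise seen from above to 4.712. It stays where it is left.
- dial_grip (a point): On the dial's axis, at the middle height of its grip bar (42 mm long, 14 mm wide, 24 mm high: 11 to 35 mm above the dryer's top). x along the bar towards the white pointer, z up. The round skirt below is 48 mm across.
- pointer (a point): Point at the end of the dial's white pointer, 33 mm from the axis, 4.5 mm above the dryer's top; moves with the dial.
- clip: Brass clip fixed at the edge of the dial's scale, 8 mm wide, 6 mm high, 37 to 61 mm from the axis. Origin: on the dial's axis at the dryer's top face; x points from the axis to the clip.
- mark (a point): The point 33 mm from the dial's axis in the clip's direction, where the pointer's end must come.
- jar_a: Bystander: paint jar 60 mm across, about 75 mm tall. Origin: middle of its underside.
- jar_b: Bystander: paint jar 52 mm across, about 65 mm tall. Origin: middle of its underside.
- figurine: Bystander: terracotta figurine 126 mm tall, foot 52 mm across. Origin: middle of its underside.

How it is judged:
On the way, in this order (a step that is already met when the one before it is completed fails the run):
1. the dial is turned to off and the tool lies in the tray (value of joint dial below 0.15 rad and z of tool in the frame of tray below 0.02 m and x of tool in the frame of tray between -0.045 and 0.045 m and y of tool in the frame of tray between -0.05 and 0.05 m and angle between tool's own x axis and vertical above 1.4 rad), for 0.2 s.
2. every plaque stands in a slot of the rack, the dial still off ((distance between plaque0 and slot0 below 0.015 m or distance between plaque0 and slot1 below 0.015 m or distance between plaque0 and slot2 below 0.015 m or distance between plaque0 and slot3 below 0.015 m) and angle between each of plaque0, plaque1, plaque2, plaque3's own z axis and vertical below 0.2 rad and (distance between plaque1 and slot0 below 0.015 m or distance between plaque1 and slot1 below 0.015 m or distance between plaque1 and slot2 below 0.015 m or distance between plaque1 and slot3 below 0.015 m) and (distance between plaque2 and slot0 below 0.015 m or distance between plaque2 and slot1 below 0.015 m or distance between plaque2 and slot2 below 0.015 m or distance between plaque2 and slot3 below 0.015 m) and (distance between plaque3 and slot0 below 0.015 m or distance between plaque3 and slot1 below 0.015 m or distance between plaque3 and slot2 below 0.015 m or distance between plaque3 and slot3 below 0.015 m) and value of joint dial below 0.15 rad), for 0.2 s.
3. the dial's pointer is turned to the clip, the plaques still standing (horizontal distance between pointer and mark below 0.005 m and (distance between plaque0 and slot0 below 0.015 m or distance between plaque0 and slot1 below 0.015 m or distance between plaque0 and slot2 below 0.015 m or distance between plaque0 and slot3 below 0.015 m) and angle between each of plaque0, plaque1, plaque2, plaque3's own z axis and vertical below 0.2 rad and (distance between plaque1 and slot0 below 0.015 m or distance between plaque1 and slot1 below 0.015 m or distance between plaque1 and slot2 below 0.015 m or distance between plaque1 and slot3 below 0.015 m) and (distance between plaque2 and slot0 below 0.015 m or distance between plaque2 and slot1 below 0.015 m or distance between plaque2 and slot2 below 0.015 m or distance between plaque2 and slot3 below 0.015 m) and (distance between plaque3 and slot0 below 0.015 m or distance between plaque3 and slot1 below 0.015 m or distance between plaque3 and slot2 below 0.015 m or distance between plaque3 and slot3 below 0.015 m)), for 0.2 s.
At the end, for the whole second after the job is handed in: Every plaque stands in a slot: lower edge's middle within 15 mm of the slot's point, at most 0.2 rad off upright; the tool lies level in the tray (origin within 45 mm in x, 50 mm in y, under 20 mm up); the pointer's end is within 5 mm of the mark; all at rest (all of step 3 and z of tool in the frame of tray below 0.02 m and x of tool in the frame of tray between -0.045 and 0.045 m and y of tool in the frame of tray between -0.05 and 0.05 m and angle between tool's own x axis and vertical above 1.4 rad and linear speed of each of plaque0, plaque1, plaque2, plaque3, tool below 0.03 m/s); the robot touches nothing.
It fails at once if a jar or the figurine is pushed more than 30 mm or knocked over (distance of any of jar_a, jar_b, figurine from where it was at the start of the episode above 0.03 m or angle between any of jar_a, jar_b, figurine's own z axis and vertical above 0.5 rad).
Of plaque0, plaque1, plaque2, plaque3 only 2 to 4 are there at a start; the rules pass over those that are not, and their reading is None.
At some moment in a run one of plaque0, plaque1, plaque2, plaque3, tool may be knocked a few centimetres aside while the robot is not near it.
It also fails if it takes over 210 s, if anything falls off the work surface, if the arm or the gripper's body presses on something with over 40 N, if the wrist force passes 120 N, or if a joint passes its speed limit or range.

## Working session

There is one attempt and no reset: what is moved stays moved. The work goes in short steps, Python scripts to look and compute and a shell command to move; the robot and the scene stay as the last step left them, time stands still between calls to the robot, and variables do not carry over. Pictures are saved under pics/ and viewed, and the job is handed in when it is done.

```bash
ls -la; mkdir -p pics
python3 - <<'E'
from bench import robot
import cv2
print(robot.get_obs())
for n in ("scene","top","wrist"):
    p,d=robot.snapshot(n); cv2.imwrite(f"pics/{n}0.png",p[:,:,::-1]); 
    import numpy as np; np.save(f"pics/{n}0.npy",d)
    print(n,robot.camera_params(n))
E
```

```text
total 12
drwxr-xr-x  3 agent agent 4096 Dec  7 01:58 .
drwxr-xr-x 23 root  root  4096 Dec  7 01:58 ..
drwxr-xr-x  2 agent agent 4096 Dec  7 01:58 pics
{'time': 0.0, 'joint_positions': array([-1.43110710e+00,  8.78918210e-02,  1.37224312e+00, -2.47773178e-05,
        1.68360271e+00, -1.03058415e-01]), 'qvel': array([ 1.53404160e-04, -8.07225492e-05, -5.04601204e-05,  1.96842177e-03,
        1.82543657e-03,  8.83404437e-04]), 'joint_torque': array([-4.21415652e-04, -3.40174663e+01, -3.02429938e+01,  7.16383732e-02,
        3.29287641e-02, -1.73862213e-04]), 'tool_pos': array([ 0.13213822, -0.53333818,  0.21234435]), 'ee_rot': array([-3.13945650e+00, -1.96174075e-04,  2.42744669e-01]), 'wrist_force': array([0.06759777, 0.47094176, 0.13066176]), 'wrist_torque': array([0.02514246, 0.00594676, 0.03026753]), 'width': 0.09373503033477343}
scene {'fx': 388.0538363801311, 'fy': 388.0538363801311, 'cx': 321.32575061864856, 'cy': 204.68598053282716, 'world_from_camera': array([[ 0.8728641 ,  0.24773409, -0.42039991,  0.95318862],
       [ 0.48793768, -0.45196464,  0.74675618, -0.70002332],
     
[... 357 characters left out ...]
5.04490935e-02,  9.89074575e-03,
        -3.96654883e-02],
       [ 5.06893397e-04, -2.02044926e-01, -9.79376123e-01,
         1.41992896e+00],
       [ 0.00000000e+00,  0.00000000e+00,  0.00000000e+00,
         1.00000000e+00]])}
wrist {'fx': 329.5618954647584, 'fy': 329.5618954647584, 'cx': 316.2518297143402, 'cy': 199.8788813356638, 'world_from_camera': array([[ 2.40064072e-01, -9.40566062e-01, -2.40218078e-01,
         2.03203818e-01],
       [-9.70756771e-01, -2.32784094e-01, -5.86758698e-02,
        -5.15864848e-01],
       [-7.30415888e-04,  2.47279294e-01, -9.68943970e-01,
         3.82576904e-01],
       [ 0.00000000e+00,  0.00000000e+00,  0.00000000e+00,
         1.00000000e+00]])}
```

View pics/scene0.png

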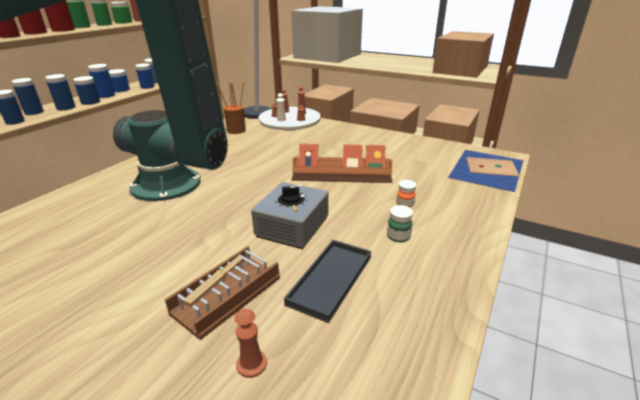

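View pics/top0.png

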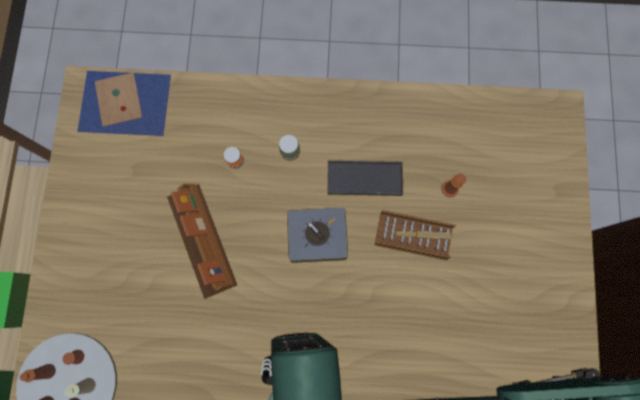

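View pics/wrist0.png

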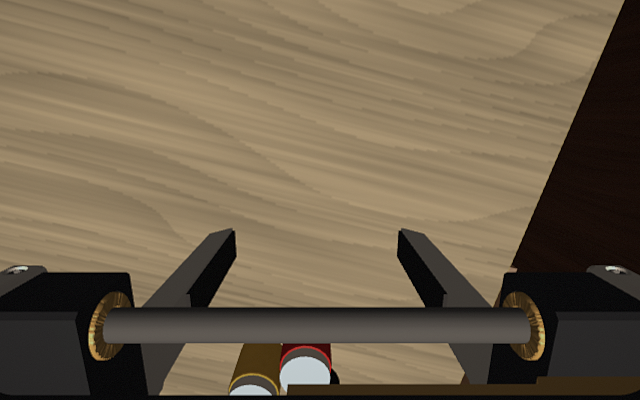

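```bash
cat > h.py <<'E'
from bench import robot
import numpy as np, cv2
def cloud(d,c):
    v,u=np.mgrid[0:400,0:640]
    P=np.stack([(u-c['cx'])/c['fx']*d,(v-c['cy'])/c['fy']*d,d],-1)
    T=c['world_from_camera']
    W=P@T[:3,:3].T+T[:3,3]
    W[d<=0]=np.nan
    return W
def proj(p,c):
    T=np.linalg.inv(c['world_from_camera']); q=T[:3,:3]@np.array(p)+T[:3,3]
    return np.array([c['fx']*q[0]/q[2]+c['cx'],c['fy']*q[1]/q[2]+c['cy']])
def ray(u,v,z,c):
    T=c['world_from_camera']; r=T[:3,:3]@np.array([(u-c['cx'])/c['fx'],(v-c['cy'])/c['fy'],1]); o=T[:3,3]
    return o+r*(z-o[2])/r[2]
E
python3 - <<'E'
from h import *
p=cv2.imread("pics/top0.png"); q=cv2.imread("pics/scene0.png")
a=cv2.resize(p[170:310,160:300],(560,560),interpolation=cv2.INTER_CUBIC); cv2.imwrite("pics/z1.png",a)
b=cv2.resize(p[140:270,280:480],(800,520),interpolation=cv2.INTER_CUBIC); cv2.imwrite("pics/z2.png",b)
c=cv2.resize(q[135:245,240:400],(800,550),interpolation=cv2.INTER_CUBIC); cv2.imwrite("pics/z3.png",c)
for n in("top","scene"):
    d=np.load(f"pics/{n}0.npy"); W=cloud(d,robot.camera_params(n)); np.save(f"pics/W{n}.npy",W)
    z=W[...,2]; print(n,np.isnan(z).mean())
E
```

```text
top 0.00402734375
scene 0.00391796875
```

View pics/z1.png

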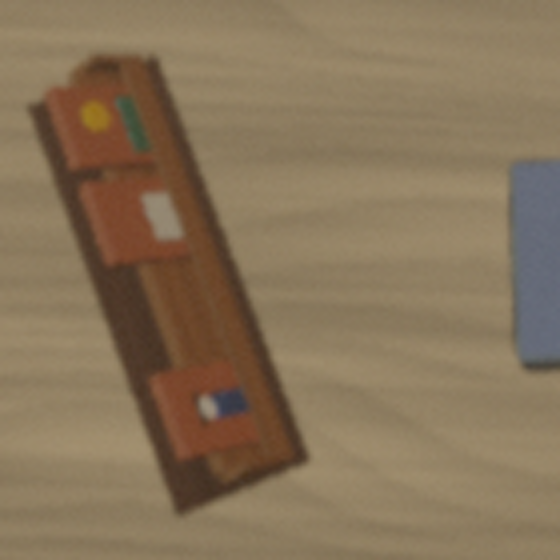

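View pics/z2.png

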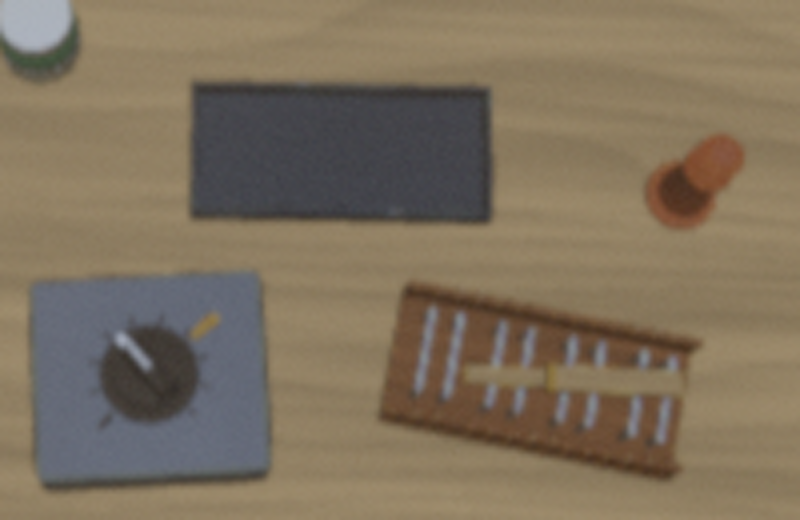

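View pics/z3.png

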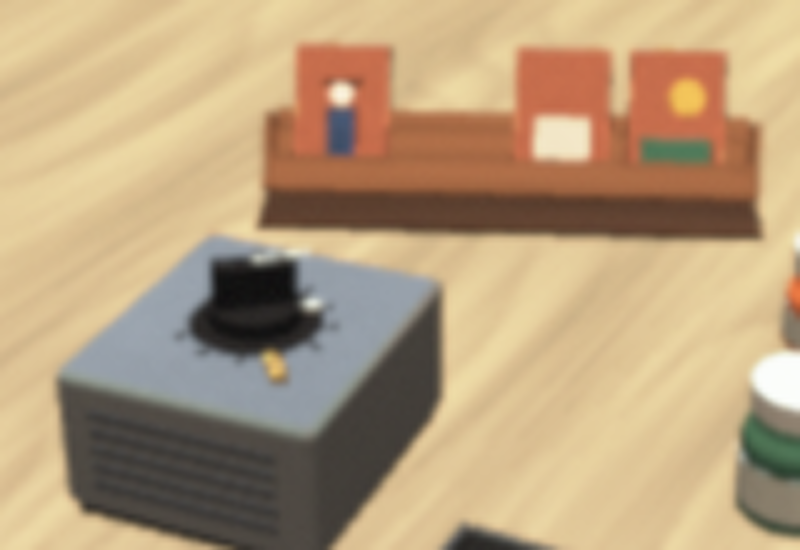

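Run:
```python
from h import *
W=np.load("pics/Wtop.npy"); S=np.load("pics/Wscene.npy")
def rect(W,box,z0,z1,name):
    m=(W[...,0]>box[0])&(W[...,0]<box[1])&(W[...,1]>box[2])&(W[...,1]<box[3])&(W[...,2]>z0)&(W[...,2]<z1)
    P=W[m]
    r=cv2.minAreaRect(P[:,:2].astype(np.float32)*1000)
    print(name,m.sum(),np.round(r[0],1),np.round(r[1],1),round(r[2],1),'z',np.round(np.median(P[:,2]),4)); return P
c=robot.camera_params("top"); s=robot.camera_params("scene")
table=W[(W[...,2]<0.01)&(W[...,2]>-0.01)]; print(np.median(table[:,2]))
for n,(u,v) in dict(dial=(317,234),rack=(414,235),tray=(365,178),easel=(202,240),jarb=(232,155),jara=(289,145),fig=(452,187)).items(): print(n,ray(u,v,0,c))
for W_,nm in((W,"top"),(S,"scene")):
    print(nm)
    rect(W_,(0.2,0.5,-.15,.1),0.075,0.095,"dryertop")
    rect(W_,(0.15,0.5,-.4,-.13),0.006,0.055,"rack")
    rect(W_,(0.15,0.5,-.4,-.13),0.057,0.075,"tool")
    rect(W_,(0.4,0.55,-.26,-.0),0.012,0.03,"tray")
    rect(W_,(0.1,0.6,.08,.4),0.01,0.2,"easel")
    rect(W_,(0.1,0.6,.08,.4),0.08,0.2,"easeltop")
    rect(W_,(0.35,0.6,-.4,-.25),0.08,0.2,"figtop")
    rect(W_,(0.45,0.65,-.0,.25),0.05,0.2,"jars")
```

```text
0.000421681874492541
dial [ 0.48667491 -0.00779935  0.        ]
rack [ 0.49816768 -0.28724889  0.        ]
tray [ 0.66050727 -0.14021765  0.        ]
easel [0.45225711 0.32162013 0.        ]
jarb [0.71082865 0.25814197 0.        ]
jara [0.75073489 0.09054798 0.        ]
fig [ 0.64637471 -0.39672662  0.        ]
top
dryertop 1794 [454.3 -11.8] [ 98.1 159.8] 3.6 z 0.0851
rack 1457 [ 324.6 -265.3] [264.4 350.2] 89.7 z 0.0157
tool 306 [ 481.9 -287.6] [177.   38.9] 88.5 z 0.0636
tray 579 [ 481.1 -128.5] [110.7 279.4] 11.6 z 0.0159
easel 2785 [379.6 241.2] [463.7 286.8] 5.4 z 0.0561
easeltop 682 [354.7 251.2] [511.6  82. ] 38.4 z 0.0961
figtop 0 [0. 0.] [0. 0.] 0.0 z nan
jars 900 [497.6  37.5] [95.5 75.2] 1.8 z 0.0853
scene
dryertop 942 [457.5 -13.4] [ 96.4 161.5] 5.6 z 0.0861
rack 1989 [ 481.  -281.4] [211.1  68.8] 81.5 z 0.0174
tool 485 [ 490.9 -301.3] [ 18.3 151.9] 0.0 z 0.0654
tray 809 [ 483.6 -130.1] [259.6 132.7] 90.0 z 0.0168
easel 2380 [382.1 254.4] [493.1  93.9] 33.4 z 0.0565
easeltop 551 [368.3 258.2] [482.   75.8] 38.2 z 0.0926
figtop 0 [0. 0.] [0. 0.] 0.0 z nan
jars 515 [504.9  33.5] [82.3 80.4] 10.4 z 0.0857
  return _methods._mean(a, axis=axis, dtype=dtype,
  ret = ret.dtype.type(ret / rcount)
```

```bash
cat > fit.py <<'E'
from h import *
W=np.load("pics/Wtop.npy"); S=np.load("pics/Wscene.npy")
def rect(W,box,z0,z1,name):
    m=(W[...,0]>box[0])&(W[...,0]<box[1])&(W[...,1]>box[2])&(W[...,1]<box[3])&(W[...,2]>z0)&(W[...,2]<z1)
    n,l,st,_=cv2.connectedComponentsWithStats(cv2.morphologyEx(m.astype(np.uint8),cv2.MORPH_CLOSE,np.ones((3,3),np.uint8)),connectivity=8)
    if n<2: print(name,"none"); return
    k=1+np.argmax(st[1:,4]); m&=(l==k)
    P=W[m]
    r=cv2.minAreaRect(P[:,:2].astype(np.float32)*1000)
    print(name,m.sum(),np.round(r[0],1),np.round(r[1],1),round(r[2],1),'z',np.round(np.median(P[:,2]),4)); return P
for W_,nm in((W,"top"),(S,"scene")):
    print(nm)
    rect(W_,(0.35,0.6,-.15,.1),0.075,0.095,"dryertop")
    rect(W_,(0.35,0.6,-.15,.1),0.098,0.13,"dialbar")
    rect(W_,(0.38,0.6,-.45,-.15),0.006,0.055,"rack")
    rect(W_,(0.38,0.6,-.45,-.15),0.059,0.075,"tool")
    rect(W_,(0.55,0.7,-.3,.02),0.004,0.03,"tray")
    rect(W_,(0.3,0.6,.18,.45),0.01,0.2,"easel")
    rect(W_,(0.3,0.6,.18,.45),0.07,0.2,"easeltop")
    rect(W_,(0.55,0.8,-.5,-.35),0.01,0.2,"fig")
    rect(W_,(0.65,0.85,.2,.35),0.05,0.2,"jarb")
    rect(W_,(0.65,0.85,.05,.15),0.05,0.2,"jara")
E
python3 fit.py
```

```text
top
dryertop 2768 [478.1  -8.8] [140.5 160. ] 5.8 z 0.0851
dialbar 151 [477.2  -7.8] [44.3 44. ] 83.6 z 0.1167
rack 2336 [ 505.  -288.1] [228.4 127.1] 78.8 z 0.0174
tool 313 [ 492.6 -301.1] [148.4  19.9] 89.6 z 0.064
tray 1756 [ 625.3 -153.6] [272.1 149.4] 90.0 z 0.0071
easel 2762 [452.9 321.4] [315.7  98.4] 25.5 z 0.0563
easeltop 293 [356.7 276.8] [59.8 33.6] 26.1 z 0.0916
fig 318 [ 637.3 -385.4] [44.9 39.7] 49.1 z 0.0845
jarb 217 [693.8 245.9] [45.6 43.2] 5.8 z 0.0653
jara 309 [731.4  86.3] [53.7 52.4] 44.6 z 0.0749
scene
dryertop 1777 [478.6  -9.4] [140.2 164.4] 6.2 z 0.086
dialbar 215 [480.6 -12.9] [44.  34.1] 15.5 z 0.1116
rack 4450 [ 497.4 -284.2] [211.5 101. ] 81.2 z 0.0252
tool 578 [ 492.7 -301. ] [151.5  21.1] 89.5 z 0.0651
tray 3331 [ 649.4 -139.6] [222.8 101.1] 90.0 z 0.0066
easel 2366 [460.5 306.9] [307.3  61.3] 26.1 z 0.0563
easeltop 253 [483.3 335.7] [59.7 29.7] 26.2 z 0.088
fig 1367 [ 645.5 -393.6] [48.7 39.7] 48.3 z 0.0658
jarb 178 [693.9 246. ] [44.3 48. ] 25.9 z 0.065
jara 402 [732.7  84.7] [53.5 53. ] 78.4 z 0.0744
```

```bash
cat >> h.py <<'E'
def plan(x,y,z,yawdeg,o=None):
    """shift-then-turn from current pose, in move units"""
    o=o or robot.get_obs(); p=o['tool_pos']; yaw=o['ee_rot'][2]
    d=np.array([x,y,z])-p; c,s=np.cos(yaw),np.sin(yaw)
    sh=np.array([d[0]*c+d[1]*s, d[0]*s-d[1]*c, -d[2]])/0.2
    t=np.deg2rad(yawdeg)-yaw; t=(t+np.pi)%(2*np.pi)-np.pi
    print('t',round(o['time'],2),'pos',np.round(p,4),'rpy',np.round(np.rad2deg(o['ee_rot']),2),'w',round(o['width'],4),'F',np.round(o['wrist_force'],1))
    print('shift units',np.round(sh,4),'norm m',round(np.linalg.norm(d),3),'turn units',round(-t/(np.pi/2),4))
def shot(n,f):
    c=robot.camera_params(n); p,d=robot.snapshot(n); cv2.imwrite(f"pics/{f}.png",p[:,:,::-1]); np.savez(f"pics/{f}.npz",d=d,T=c['world_from_camera'],k=[c['fx'],c['fy'],c['cx'],c['cy']]); return p,d,c
E
python3 -m crank '[[0.21,-0.194,0,0],[0.21,-0.194,0,0],[0.21,-0.194,0,0],[0.21,-0.194,0,0],[0.21,-0.194,0,0],[0.21,-0.194,0,0],[0.21,-0.194,0,0],[0.21,-0.194,0,0],[0.21,-0.194,0,0],[0.1,-0.094,0,0]]' -1
python3 - <<'E'
from h import *
plan(.478,-.009,.2,51)
shot("wrist","w1")
E
```

```text
time: 1.4
tool_pos: [0.4308, -0.0785, 0.2131]
ee_rot: [-3.141, 0.0, 0.246]
wrist_force: [1.1, -0.1, -0.5]
width: 0.0936
t 1.4 pos [ 0.4308 -0.0785  0.2131] rpy [-1.7997e+02  1.0000e-02  1.4100e+01] w 0.0936 F [ 1.1 -0.1 -0.5]
shift units [ 0.3135 -0.2795  0.0657] norm m 0.085 turn units -0.41
```

View pics/w1.png

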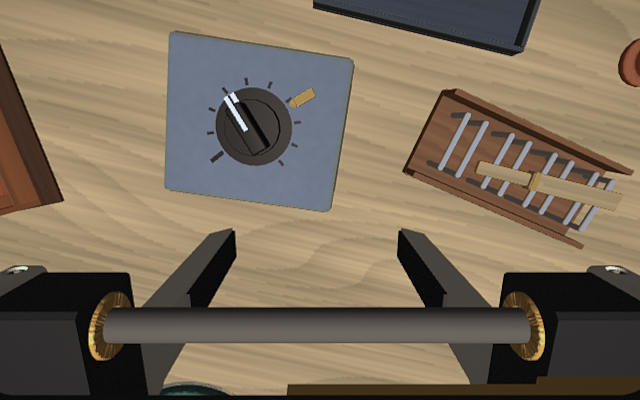

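Run:
```python
import cv2
p=cv2.imread("pics/w1.png"); cv2.imwrite("pics/w1z.png",cv2.resize(p[70:190,180:340],(800,600),interpolation=cv2.INTER_CUBIC))
```

```text
(no output)
```

View pics/w1z.png

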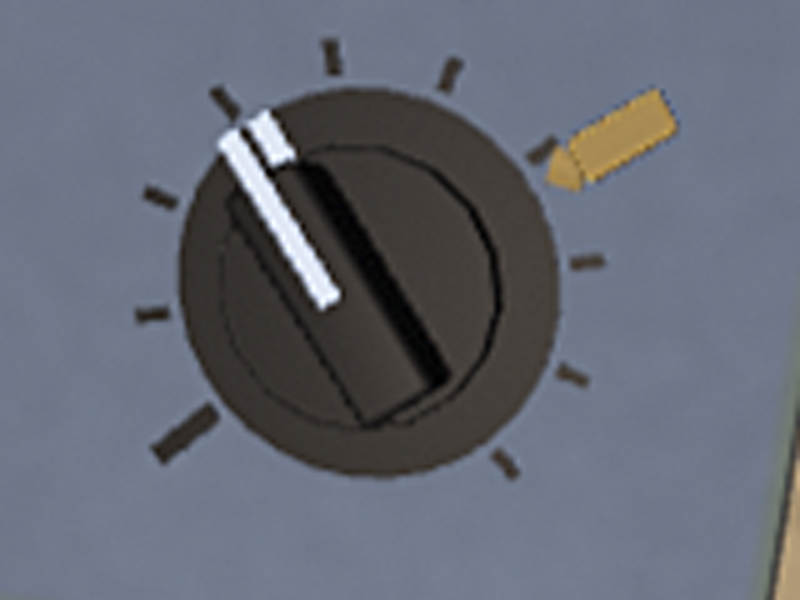

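```bash
python3 - <<'E'
from h import *
D=np.load("pics/w1.npz"); k=D['k']; c=dict(fx=k[0],fy=k[1],cx=k[2],cy=k[3],world_from_camera=D['T'])
R=lambda u,v,z: ray(180+(u+.5)/5-.5,70+(v+.5)/5-.5,z,c)[:2]
tk=[(186,433),(152,314),(160,197),(225,102),(332,57),(450,74),(542,149),(588,262),(573,376),(506,464)]
T=np.array([R(*t,.085) for t in tk])
A=np.c_[2*T,np.ones(len(T))]; s=np.linalg.lstsq(A[1:],(T[1:]**2).sum(1)[:],rcond=None)[0] if 0 else np.linalg.lstsq(A[1:],(T[1:]**2).sum(1),rcond=None)[0]
ce=s[:2]; print("centre",ce,"r",np.linalg.norm(T-ce,axis=1))
an=lambda p: np.rad2deg(np.arctan2(*(p-ce)[::-1]))
print("ticks",[round(an(t),1) for t in T])
for n,u,v,z in[("cliptip",548,183,.088),("clipouter",668,109,.091),("clipouterlow",668,109,.085),("ptr",265,113,.0895),("ptrR",285,160,.0895),("bartop outer",232,138,.120),("bartop in",328,300,.120)]:
    p=R(u,v,z); print(n,p,np.linalg.norm(p-ce),an(p))
a=R(232,138,.12);b=R(328,300,.12); print("bar line angle",np.rad2deg(np.arctan2(*(a-b)[::-1])))
W=cloud(D['d'],c); np.save("pics/Ww1.npy",W)
import fit
E
cat >> fit.py <<'E'
W1=np.load("pics/Ww1.npy")
for f in [0]:
    W_=W1
    rect(W_,(0.35,0.6,-.15,.1),0.075,0.095,"dryertop")
    rect(W_,(0.38,0.6,-.45,-.15),0.006,0.055,"rack")
    rect(W_,(0.38,0.6,-.45,-.15),0.059,0.075,"tool")
E
python3 fit.py | tail -3
```

```text
centre [ 0.4787306  -0.00908259] r [0.04276902 0.03899556 0.03896424 0.03901184 0.03885497 0.03906427
 0.03895889 0.03900229 0.03894364 0.03896883]
ticks [np.float64(140.8), np.float64(110.7), np.float64(80.6), np.float64(50.8), np.float64(20.8), np.float64(-9.4), np.float64(-38.8), np.float64(-69.3), np.float64(-99.2), np.float64(-129.1)]
cliptip [ 0.50381711 -0.03599709] 0.03679297973176489 -47.013293907302675
clipouter [ 0.52043897 -0.05320112] 0.0607127061623777 -46.60852916954721
clipouterlow [ 0.52082142 -0.0530529 ] 0.060868918142594125 -46.25108358835515
ptr [0.50326638 0.01301833] 0.03302204375883031 42.01135628690548
ptrR [0.4965608  0.00830936] 0.02490774790557151 44.2871355029985
bartop outer [0.49830966 0.00961176] 0.027070622689669296 43.67581332516033
bartop in [ 0.47808544 -0.00923371] 0.0006626233193484005 -166.8173955803149
bar line angle 42.97888798653101
top
dryertop 2768 [478.1  -8.8] [140.5 160. ] 5.8 z 0.0851
dialbar 151 [477.2  -7.8] [44.3 44. ] 83.6 z 0.1167
rack 2336 [ 505.  -288.1] [228.4 127.1] 78.8 z 0.0174
tool 313 [ 492.6 -301.1] [148.4  19.9] 89.6 z 0.
[... 300 characters left out ...]
6 z 0.0749
scene
dryertop 1777 [478.6  -9.4] [140.2 164.4] 6.2 z 0.086
dialbar 215 [480.6 -12.9] [44.  34.1] 15.5 z 0.1116
rack 4450 [ 497.4 -284.2] [211.5 101. ] 81.2 z 0.0252
tool 578 [ 492.7 -301. ] [151.5  21.1] 89.5 z 0.0651
tray 3331 [ 649.4 -139.6] [222.8 101.1] 90.0 z 0.0066
easel 2366 [460.5 306.9] [307.3  61.3] 26.1 z 0.0563
easeltop 253 [483.3 335.7] [59.7 29.7] 26.2 z 0.088
fig 1367 [ 645.5 -393.6] [48.7 39.7] 48.3 z 0.0658
jarb 178 [693.9 246. ] [44.3 48. ] 25.9 z 0.065
jara 402 [732.7  84.7] [53.5 53. ] 78.4 z 0.0744
dryertop 25736 [479.   -9.6] [140.3 158.9] 5.8 z 0.0836
rack 16025 [ 497.8 -283.5] [210.8  99. ] 81.0 z 0.0149
tool 2410 [ 493.8 -301.3] [ 18.4 150.8] 0.0 z 0.0633
```

```bash
python3 -m crank '[[0.16,-0.14,0,0],[0.1568,-0.1382,0,0],[0,0,0,-0.107],[0,0,0,-0.107],[0,0,0,-0.107],[0,0,0.2,0],[0,0,0.2,0],[0,0,0.08,0],[0,0,0,0],[0,0,0,0]]' -1
python3 - <<'E'
from h import *
plan(.4787,-.0091,.107,43)
E
```

```text
time: 2.7
tool_pos: [0.4794, -0.0121, 0.1192]
ee_rot: [3.139, -0.002, 0.747]
wrist_force: [-0.0, -1.0, 0.0]
width: 0.0937
t 2.7 pos [ 0.4794 -0.0121  0.1192] rpy [ 1.7986e+02 -1.1000e-01  4.2790e+01] w 0.0937 F [-0. -1.  0.]
shift units [ 0.0076 -0.0131  0.0612] norm m 0.013 turn units -0.0023
```

```bash
python3 -m crank '[[0.008,-0.013,0.06,-0.002],[0,0,0,0],[0,0,0,0],[0,0,0,0],[0,0,0,0],[0,0,0,0],[0,0,0,0],[0,0,0,0],[0,0,0,0],[0,0,0,0]]' 1
python3 - <<'E'
from h import *
plan(.4787,-.0091,.107,141)
E
```

```text
time: 3.95
tool_pos: [0.4776, -0.0087, 0.1054]
ee_rot: [-3.142, 0.0, 0.75]
wrist_force: [-0.6, 0.1, 0.2]
width: 0.0138
t 3.95 pos [ 0.4776 -0.0087  0.1054] rpy [-180.      0.     42.98] w 0.0138 F [-0.6  0.1  0.2]
shift units [ 0.0029  0.0051 -0.0078] norm m 0.002 turn units -1.0891
```

```bash
python3 -m crank '[[0,0,0,-0.11],[0,0,0,-0.11],[0,0,0,-0.11],[0,0,0,-0.11],[0,0,0,-0.11],[0,0,0,-0.11],[0,0,0,-0.11],[0,0,0,-0.11],[0,0,0,-0.11],[0,0,0,-0.11]]'
python3 - <<'E'
from h import *
plan(.4787,-.0091,.107,141)
E
python3 -m crank '[[0,0,0,0],[0,0,0,0],[0,0,0,0],[0,0,-0.1,0],[0,0,-0.2,0],[0,0,-0.2,0],[0,0,0,0],[0,0,0,0],[0,0,0,0],[0,0,0,0]]' -1
python3 - <<'E'
from h import *
plan(.4938,-.3163,.1,90)
shot("wrist","w2")
E
```

```text
time: 5.2
tool_pos: [0.4765, -0.0087, 0.1055]
ee_rot: [-3.14, -0.002, 2.483]
wrist_force: [-3.3, 0.5, 2.3]
width: 0.014
t 5.2 pos [ 0.4765 -0.0087  0.1055] rpy [-1.7990e+02 -1.2000e-01  1.4229e+02] w 0.014 F [-3.3  0.5  2.3]
shift units [-0.0098  0.0054 -0.0077] norm m 0.003 turn units 0.0143
time: 6.45
tool_pos: [0.4769, -0.0087, 0.2039]
ee_rot: [-3.14, -0.002, 2.478]
wrist_force: [-0.2, 0.1, 0.5]
width: 0.0939
t 6.45 pos [ 0.4769 -0.0087  0.2039] rpy [-1.7991e+02 -1.3000e-01  1.4198e+02] w 0.0939 F [-0.2  0.1  0.5]
shift units [-1.0139 -1.1596  0.5196] norm m 0.325 turn units 0.5775
```

View pics/w2.png

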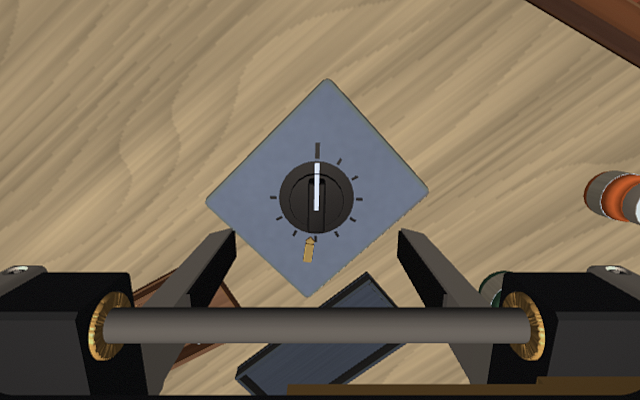

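```bash
python3 -m crank '[[-0.2,-0.23,0,0],[-0.2,-0.23,0,0],[-0.2,-0.23,0,0],[-0.2,-0.23,0,0],[-0.214,-0.24,0,0],[0,0,0,0.1155],[0,0,0,0.1155],[0,0,0,0.1155],[0,0,0,0.1155],[0,0,0,0.1155]]'
python3 - <<'E'
from h import *
plan(.4938,-.3163,.1,90)
p,d,c=shot("wrist","w3")
np.save("pics/Ww1.npy",cloud(d,c))
E
python3 fit.py | tail -1
```

```text
time: 7.75
tool_pos: [0.4942, -0.3146, 0.2048]
ee_rot: [-3.141, -0.001, 1.565]
wrist_force: [-1.1, -0.8, 0.6]
width: 0.0944
t 7.75 pos [ 0.4942 -0.3146  0.2048] rpy [-1.7995e+02 -4.0000e-02  8.9650e+01] w 0.0944 F [-1.1 -0.8  0.6]
shift units [-0.0087 -0.002   0.5238] norm m 0.105 turn units -0.0038
tool 2483 [ 493.5 -300.9] [148.4  17.4] 89.9 z 0.0631
```

View pics/w3.png

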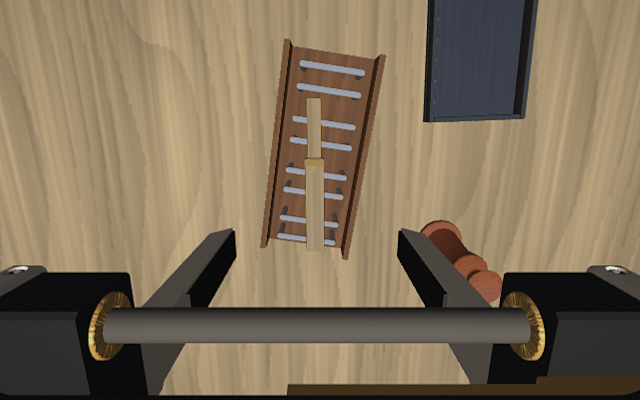

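```bash
python3 -m crank '[[-0.0087,0,0.2,0],[0,0,0.2,0],[0,0,0.2,0],[0,0,0.1,0],[0,0,0.009,0],[0,0,0,0],[0,0,0,0],[0,0,0,0],[0,0,0,0],[0,0,0,0]]' -0.4
python3 - <<'E'
from h import *
plan(.4938,-.3163,.063,90)
E
```

```text
time: 9.05
tool_pos: [0.4945, -0.3165, 0.064]
ee_rot: [3.141, 0.0, 1.571]
wrist_force: [0.0, -0.5, -0.0]
width: 0.066
t 9.05 pos [ 0.4945 -0.3165  0.064 ] rpy [1.7998e+02 2.0000e-02 9.0010e+01] w 0.066 F [ 0.  -0.5 -0. ]
shift units [ 0.0008 -0.0034  0.0048] norm m 0.001 turn units 0.0001
```

```bash
python3 -m crank '[[0,0,0.003,0],[0,0,0,0],[0,0,0,0],[0,0,0,0],[0,0,0,0],[0,0,0,0],[0,0,0,0],[0,0,0,0],[0,0,-0.1,0],[0,0,-0.2,0]]' 1
python3 - <<'E'
from h import *
plan(.6494,-.155,.12,90)
E
```

```text
time: 10.3
tool_pos: [0.4931, -0.3153, 0.1212]
ee_rot: [-3.137, -0.003, 1.571]
wrist_force: [0.3, -0.1, -1.1]
width: 0.0179
t 10.3 pos [ 0.4931 -0.3153  0.1212] rpy [-179.75   -0.2    90.  ] w 0.0179 F [ 0.3 -0.1 -1.1]
shift units [0.8017 0.7817 0.0058] norm m 0.224 turn units 0.0
```

```bash
python3 -m crank '[[0.2,0.195,0,0],[0.2,0.195,0,0],[0.2,0.195,0,0],[0.2,0.195,0,0],[0,0,0,0],[0,0,0.2,0],[0,0,0.1,0],[0,0,0,0],[0,0,0,0],[0,0,0,0]]' 1
python3 - <<'E'
from h import *
plan(.6494,-.155,.0165,90)
p,d,c=shot("wrist","w4")
E
```

```text
time: 11.55
tool_pos: [0.6513, -0.157, 0.0651]
ee_rot: [3.138, 0.001, 1.57]
wrist_force: [0.0, 0.7, -0.5]
width: 0.0178
t 11.55 pos [ 0.6513 -0.157   0.0651] rpy [1.7982e+02 6.0000e-02 8.9980e+01] w 0.0178 F [ 0.   0.7 -0.5]
shift units [ 0.0101 -0.0094  0.243 ] norm m 0.049 turn units -0.0002
```

View pics/w4.png

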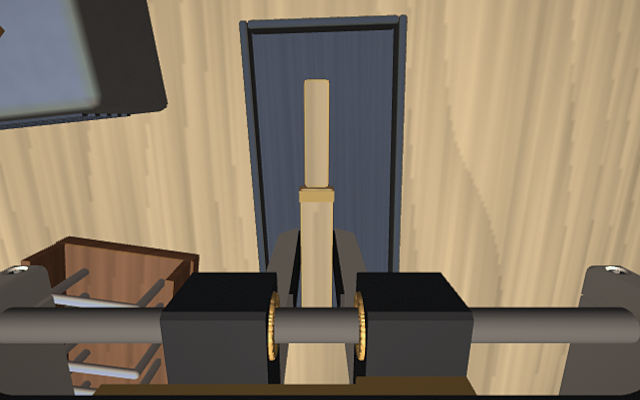

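```bash
python3 -m crank '[[0.01,-0.009,0.15,0],[0,0,0.08,0],[0,0,0.012,0],[0,0,0,0],[0,0,0,0],[0,0,0,0],[0,0,0,0],[0,0,0,0],[0,0,0,0],[0,0,0,0]]'
python3 -m crank '[[0,0,0,0],[0,0,0,0],[0,0,0,0],[0,0,-0.1,0],[0,0,-0.2,0],[0,0,-0.2,0],[0,0,-0.2,0],[0,0,-0.2,0],[0,0,0,0],[0,0,0,0]]' 0.05
python3 - <<'E'
from h import *
p,d,c=shot("wrist","w5"); shot("scene","s5"); shot("top","t5")
plan(.46,.307,.2,26)
E
```

```text
time: 12.85
tool_pos: [0.6485, -0.1544, 0.0146]
ee_rot: [-3.142, 0.0, 1.571]
wrist_force: [-0.3, 0.2, -0.6]
width: 0.0178
time: 14.1
tool_pos: [0.6481, -0.1543, 0.1944]
ee_rot: [-3.141, -0.0, 1.571]
wrist_force: [-0.7, 0.3, -0.3]
width: 0.0447
t 14.25 pos [ 0.6476 -0.1541  0.1923] rpy [-1.7977e+02 -7.0000e-02  9.0000e+01] w 0.0449 F [-0.7 -0.3 -0.4]
shift units [ 2.3054 -0.9377 -0.0384] norm m 0.498 turn units 0.7111
```

View pics/w5.png

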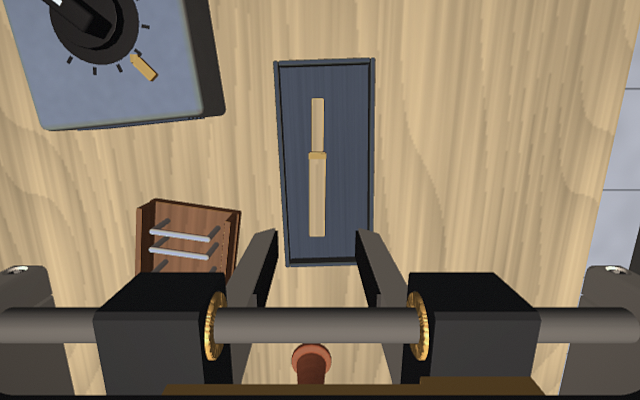

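```bash
python3 -m crank '[[0.24,-0.14,-0.05,0],[0.24,-0.14,-0.05,0],[0.24,-0.14,-0.05,0],[0.24,-0.14,-0.05,0],[0.24,-0.14,-0.05,0],[0.24,-0.14,0,0],[0.24,-0.14,0,0],[0.24,-0.14,0,0],[0.24,-0.14,0,0],[0,0,0,0.115]]' 0
python3 -m crank '[[0,0,0,0.115],[0,0,0,0.115],[0,0,0,0.115],[0,0,0,0.115],[0,0,0,0.115],[0,0,0,0.021],[0,0,0,0],[0,0,0,0],[0,0,0,0],[0,0,0,0]]' 0
python3 - <<'E'
from h import *
plan(.46,.307,.2,26)
p,d,c=shot("wrist","w6")
E
```

```text
time: 15.5
tool_pos: [0.3937, 0.2803, 0.2433]
ee_rot: [-3.139, 0.001, 1.392]
wrist_force: [0.5, -0.5, -0.3]
width: 0.0469
time: 16.75
tool_pos: [0.3965, 0.2776, 0.2447]
ee_rot: [3.142, -0.0, 0.454]
wrist_force: [-0.9, 0.1, -1.0]
width: 0.0467
t 16.75 pos [0.3965 0.2776 0.2447] rpy [179.99  -0.    26.04] w 0.0467 F [-0.9  0.1 -1. ]
shift units [0.3497 0.0073 0.2234] norm m 0.083 turn units 0.0004
```

View pics/w6.png

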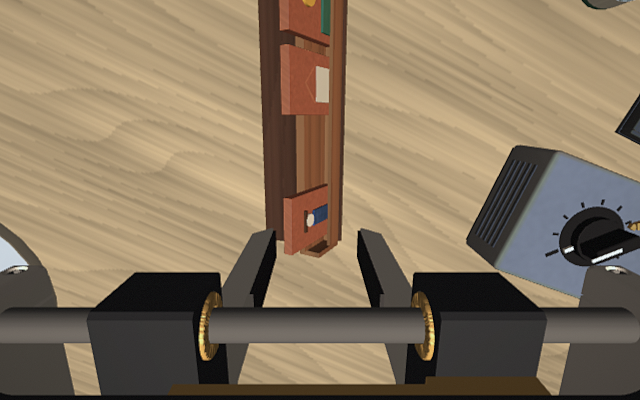

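```bash
python3 - <<'E'
from h import *
from sklearn import x if 0 else None
E
cat > ez.py <<'E'
from h import *
import sys
def ld(f):
    D=np.load(f"pics/{f}.npz"); k=D['k']; c=dict(fx=k[0],fy=k[1],cx=k[2],cy=k[3],world_from_camera=D['T'])
    return cloud(D['d'],c), cv2.imread(f"pics/{f}.png")
def easel(files,ang=26.1,C=(.4605,.307)):
    a=np.deg2rad(ang); ey=np.array([np.cos(a),np.sin(a)]); ex=np.array([np.sin(a),-np.cos(a)]); C=np.array(C)
    for f in files:
        W,I=ld(f); X=(W[...,:2]-C)@ex; Y=(W[...,:2]-C)@ey; Z=W[...,2]
        m=(abs(Y)<.2)&(X>-.1)&(X<.1)&(Z>.012)&(Z<.2)
        base=m&(Z<.05)
        P=np.c_[X[m],Y[m]]
        print(f,'all X',np.round(np.percentile(X[m],[.5,99.5]),4),'Y',np.round(np.percentile(Y[m],[.5,99.5]),4))
        t=m&(Z>.078)
        n,l,st,_=cv2.connectedComponentsWithStats(t.astype(np.uint8))
        for i in range(1,n):
            if st[i,4]<60: continue
            q=l==i
            A=np.c_[X[q],Y[q],np.ones(q.sum())]; s=np.linalg.lstsq(A,Z[q],rcond=None)[0]
            r=cv2.minAreaRect(np.c_[X[q],Y[q]].astype(np.float32)*1000)
            pc=np.percentile
            print('  n',st[i,4],'Y',np.round(pc(Y[q],[1,99]),4),'Ymid',round(pc(Y[q],[1,99]).mean(),4),'X',np.round(pc(X[q],[1,99]),4),'Zmax',round(pc(Z[q],99),4),'slope deg from vert',round(90-np.rad2deg(np.arctan(np.hypot(*s[:2]))),1),'normal ang',round(np.rad2deg(np.arctan2(s[1],s[0])),1),'rect',np.round(r[0],1),np.round(r[1],1),round(r[2],1))
if __name__=="__main__": easel(sys.argv[1:])
E
python3 ez.py s5 t5 w6
```

```text
s5 all X [-0.0256  0.0282] Y [-0.1527  0.1544]
  n 89 Y [0.1035 0.1324] Ymid 0.118 X [-0.0272 -0.0057] Zmax 0.1044 slope deg from vert 40.8 normal ang -179.6 rect [-17.8 117.8] [31.1 25.5] 82.2
t5 all X [-0.0571  0.0261] Y [-0.1547  0.1556]
  n 233 Y [0.0751 0.1342] Ymid 0.1047 X [-0.0335 -0.0068] Zmax 0.1064 slope deg from vert 44.1 normal ang 177.8 rect [-19.7 105.1] [28.6 61.7] 0.3
  n 233 Y [0.0034 0.0616] Ymid 0.0325 X [-0.0345 -0.0079] Zmax 0.1071 slope deg from vert 45.5 normal ang 179.1 rect [-20.6  32.9] [60.4 28.4] 90.0
  n 257 Y [-0.1359 -0.0776] Ymid -0.1068 X [-0.0342 -0.0075] Zmax 0.1076 slope deg from vert 44.1 normal ang 178.0 rect [ -20.2 -106.9] [59.2 29.7] 88.7
w6 all X [-0.0336  0.0261] Y [-0.1516  0.1136]
  n 930 Y [0.0757 0.1033] Ymid 0.0895 X [-0.0332 -0.0087] Zmax 0.1031 slope deg from vert 43.9 normal ang 177.6 rect [-20.3  90.3] [29.3 26.6] 89.5
  n 1776 Y [0.0044 0.0635] Ymid 0.034 X [-0.0336 -0.011 ] Zmax 0.1032 slope deg from vert 44.5 normal ang 179.6 rect [-21.5  34.3] [59.9 24.7] 89.8
  n 1364 Y [-0.134  -0.0751] Ymid -0.1045 X [-0.0344 -0.0093] Zmax 0.1028 slope deg from vert 45.1 normal ang -179.5 rect [ -21.4 -105.1] [60.3 26.5] 89.5  File "<stdin>", line 2
    from sklearn import x if 0 else None
                          ^^
SyntaxError: invalid syntax
```

```bash
cat >> h.py <<'E'
def E2W(X,Y,ang=26.1,C=(.4605,.307)):
    a=np.deg2rad(ang); return np.array(C)+X*np.array([np.sin(a),-np.cos(a)])+Y*np.array([np.cos(a),np.sin(a)])
def slot(k,ang=81.1,C=(.4976,-.2838)):
    a=np.deg2rad(ang); return np.array(C)+k*np.array([np.cos(a),np.sin(a)])
E
python3 - <<'E'
from h import *
plan(*E2W(-.020,-.105),.115,26.1)
plan(*E2W(.013,-.105),.080,26.1)
print([slot(k) for k in(.075,.025,-.025,-.075)])
E
```

```text
t 16.8 pos [0.3965 0.2776 0.2447] rpy [ 1.7999e+02 -1.0000e-02  2.6030e+01] w 0.0469 F [0.1 0.5 1.1]
shift units [-0.1732 -0.091   0.6484] norm m 0.135 turn units -0.0008
t 16.8 pos [0.3965 0.2776 0.2447] rpy [ 1.7999e+02 -1.0000e-02  2.6030e+01] w 0.0469 F [0.1 0.5 1.1]
shift units [-0.173   0.074   0.8234] norm m 0.169 turn units -0.0008
[array([ 0.50920328, -0.20970301]), array([ 0.50146776, -0.259101  ]), array([ 0.49373224, -0.308499  ]), array([ 0.48599672, -0.35789699])]
```

```bash
python3 -m crank '[[-0.173,-0.091,0,0],[0,0,0.2,0],[0,0,0.2,0],[0,0,0.15,0],[0,0,0,0],[0,0,0.15,0],[0,0,0.12,0],[0,0,0,0],[0,0,0,0],[0,0,0,0]]' 0
python3 - <<'E'
from h import *
plan(*E2W(-.020,-.105),.080,26.1)
plan(*E2W(.013,-.105),.080,26.1)
shot("wrist","w7")
E
```

```text
time: 18.05
tool_pos: [0.3586, 0.2795, 0.0826]
ee_rot: [-3.141, -0.003, 0.454]
wrist_force: [0.1, 0.0, -0.4]
width: 0.0468
t 18.05 pos [0.3586 0.2795 0.0826] rpy [-179.99   -0.2    26.02] w 0.0468 F [ 0.1  0.  -0.4]
shift units [-0.0068  0.0007  0.0129] norm m 0.003 turn units -0.0009
t 18.05 pos [0.3586 0.2795 0.0826] rpy [-179.99   -0.2    26.02] w 0.0468 F [ 0.1  0.  -0.4]
shift units [-0.0066  0.1657  0.0129] norm m 0.033 turn units -0.0009
```

View pics/w7.png

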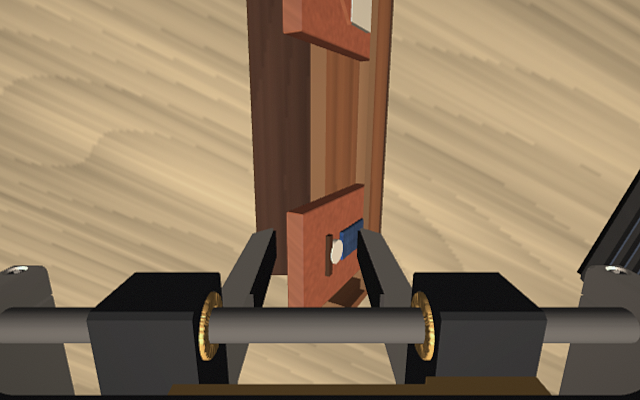

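```bash
python3 -m crank '[[0,0.03,0.005,0],[0,0.03,0.005,0],[0,0.03,0,0],[0,0.03,0,0],[0,0.025,0,0],[0,0.02,0,0],[0,0,0,0],[0,0,0,0],[0,0,0,0],[0,0,0,0]]' 0
python3 -m crank '[[0,0,0,0],[0,0,0,0],[0,0,0,0],[0,0,0,0],[0,0,0,0],[0,0,0,0],[0,0,0,0],[0,0,0,0],[0,0,0,0],[0,0,0,0]]' 1
python3 - <<'E'
from h import *
plan(*E2W(.013,-.105),.080,26.1)
shot("wrist","w8"); shot("scene","s8")
E
```

```text
time: 19.35
tool_pos: [0.3696, 0.2546, 0.0804]
ee_rot: [-3.128, -0.002, 0.456]
wrist_force: [-9.6, 13.8, 8.5]
width: 0.0473
time: 20.6
tool_pos: [0.3664, 0.2617, 0.0831]
ee_rot: [-3.112, -0.003, 0.458]
wrist_force: [-22.9, 30.5, 18.0]
width: 0.0161
t 20.6 pos [0.3664 0.2617 0.0831] rpy [-178.31   -0.2    26.24] w 0.0161 F [-22.9  30.5  18. ]
shift units [-0.0027  0.0685  0.0156] norm m 0.014 turn units 0.0015
```

View pics/w8.png

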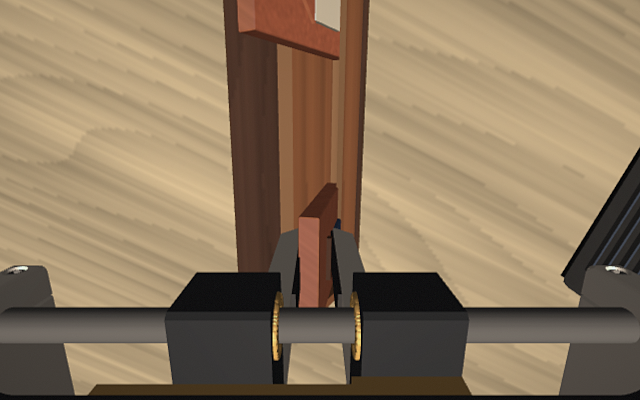

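View pics/s8.png

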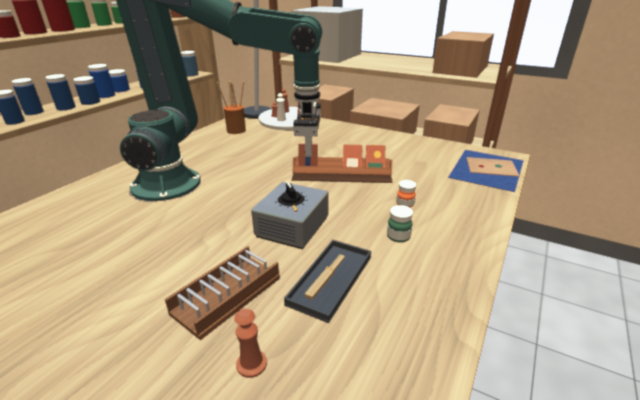

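```bash
python3 -m crank '[[0,-0.03,-0.02,0],[0,-0.03,-0.02,0],[0,0,-0.05,0],[0,0,-0.05,0],[0,0,-0.1,0],[0,0,-0.1,0],[0,0,-0.2,0],[0,0,-0.2,0],[0,0,0,0],[0,0,0,0]]' 1
python3 - <<'E'
from h import *
plan(*E2W(.013,-.105),.080,26.1)
shot("wrist","w9"); shot("scene","s9")
p=cv2.imread("pics/s9.png"); cv2.imwrite("pics/s9z.png",cv2.resize(p[80:200,230:390],(800,600),interpolation=cv2.INTER_CUBIC))
E
```

```text
time: 21.95
tool_pos: [0.3664, 0.2594, 0.2255]
ee_rot: [3.141, 0.002, 0.454]
wrist_force: [0.1, 0.6, 0.4]
width: 0.0007
t 21.95 pos [0.3664 0.2594 0.2255] rpy [1.7997e+02 9.0000e-02 2.5990e+01] w 0.0007 F [0.1 0.6 0.4]
shift units [0.0023 0.058  0.7277] norm m 0.146 turn units -0.0012
```

View pics/w9.png

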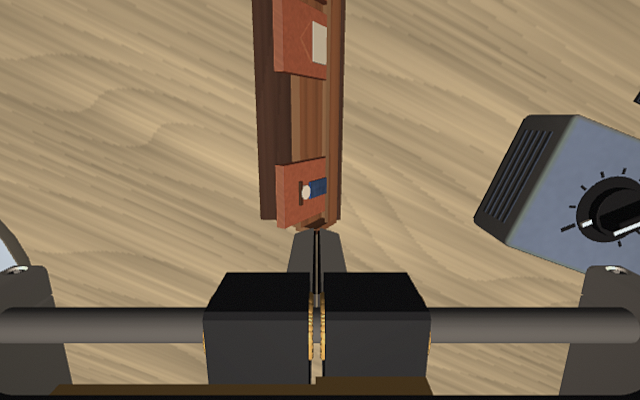

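View pics/s9z.png

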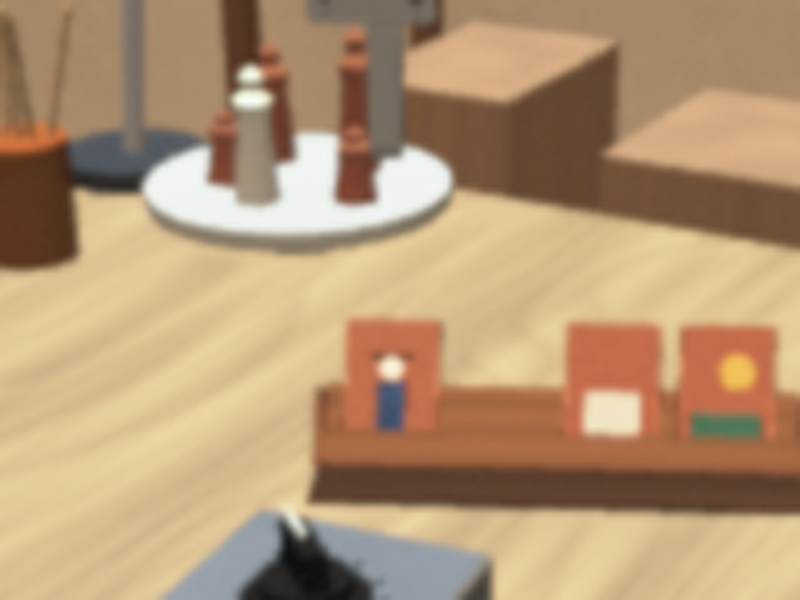

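Run:
```python
from ez import *
a=np.deg2rad(26.1); ey=np.array([np.cos(a),np.sin(a)]); ex=np.array([np.sin(a),-np.cos(a)]); C=np.array((.4605,.307))
for f in ("w6","w9","w7"):
    W,I=ld(f); X=(W[...,:2]-C)@ex; Y=(W[...,:2]-C)@ey; Z=W[...,2]
    m=(Y>-.06)&(Y<-.01)&(X>-.07)&(X<.05)&(Z>.005)
    print(f)
    for x in np.arange(-.06,.04,.002):
        q=m&(abs(X-x)<.001)
        if q.sum()>5: print(round(x*1000),np.round(np.percentile(Z[q]*1000,[5,50,95]),1),q.sum(),end=' | ')
    print()
```

```text
w6
-60 [345.2 349.6 351.1] 338 | -58 [344.8 349.8 366.1] 387 | -56 [345.  349.7 366.2] 388 | -54 [  6.3 350.1 366.4] 319 | -52 [  5.2 365.6 366.8] 80 | -50 [  5.2 366.  367. ] 74 | -48 [340.2 356.1 366.1] 575 | -46 [340.7 356.2 357.7] 1264 | -44 [341.1 356.3 358.1] 1211 | -42 [340.6 356.2 357.7] 1238 | -40 [340.3 356.2 364.9] 1224 | -38 [339.9 356.2 357.8] 1247 | -36 [267.5 355.9 357.5] 1489 | -34 [263.4 355.8 357.6] 1563 | -32 [260.4 355.5 357.7] 1494 | -30 [261.2 355.7 360.7] 1590 | -28 [261.9 355.4 360.8] 1674 | -26 [334.9 350.5 359.7] 2647 | -24 [346.7 350.4 366.3] 480 | -22 [ 58.5 350.1 366.1] 562 | -20 [ 59.4 350.1 366.4] 561 | -18 [ 60.4 350.  366. ] 567 | -16 [ 61.6 350.  366.1] 571 | -14 [ 61.6 349.9 366.2] 564 | -12 [ 57.9 350.  366.1] 582 | -10 [ 54.4 350.  366.1] 574 | -8 [ 51.  350.1 366.2] 560 | -6 [ 48.5 350.2 366.2] 546 | -4 [ 44.9 350.1 366.2] 564 | -2 [ 41.1 350.  366.2] 575 | 0 [ 37.5 349.9 366.1] 575 | 2 [ 34.3 350.1 366.2] 546 | 4 [ 31.3 350.2 366.3] 549 | 6 [ 27.3 350.  366.3] 557 | 8 [ 24.6 350.2 366.2] 558 | 10 [ 24.9 350.2 366.2] 529 | 12 [ 26.2 349.9 366.1] 
[... 1905 characters left out ...]
| -24 [ 5.6 37.6 38.5] 71 | -22 [57.7 58.9 60.1] 358 | -20 [58.9 60.  61.4] 270 | -18 [60.  61.2 62.5] 361 | -16 [61.3 62.4 63.6] 290 | -14 [60.  61.9 63.6] 331 | -12 [56.6 58.6 60.3] 281 | -10 [53.1 55.2 57.1] 278 | -8 [49.7 51.6 53.5] 266 | -6 [46.4 48.1 50. ] 245 | -4 [43.  44.7 46.7] 228 | -2 [39.6 41.5 43.1] 223 | 0 [36.3 37.8 39.8] 220 | 2 [32.9 34.4 36.2] 199 | 4 [29.1 31.1 32.9] 195 | 6 [25.5 27.4 29.4] 189 | 8 [23.4 24.6 26. ] 206 | 10 [24.1 25.3 26.9] 252 | 12 [25.7 28.  44.1] 474 | 14 [26.7 43.6 45. ] 374 | 16 [40.8 42.6 44.1] 184 | 18 [37.4 39.1 40.8] 179 | 20 [33.9 35.8 37.5] 169 | 22 [30.4 32.3 33.9] 163 | 24 [27.1 28.8 30.4] 157 | 26 [24.8 26.1 27.3] 65 | 30 [5.1 5.4 6. ] 22 |
```

```bash
python3 ez.py w9
python3 - <<'E'
from h import *
plan(*E2W(-.0265,-.105),.101,26.1)
E
```

```text
w9 all X [-0.0351  0.026 ] Y [-0.1503  0.0756]
  n 2093 Y [0.0043 0.0605] Ymid 0.0324 X [-0.0335 -0.0105] Zmax 0.1032 slope deg from vert 43.8 normal ang 179.6 rect [-21.3  33.9] [59.8 25.3] 89.6
  n 1681 Y [-0.1341 -0.0753] Ymid -0.1047 X [-0.0358 -0.0103] Zmax 0.1024 slope deg from vert 46.9 normal ang -179.6 rect [ -22.7 -105. ] [59.9 26.9] 89.4
t 22.05 pos [0.3659 0.2593 0.2246] rpy [179.98   0.21  26.  ] w 0.0002 F [ 0.4  0.7 -0.7]
shift units [ 0.0045 -0.1386  0.618 ] norm m 0.127 turn units -0.0011
```

```bash
python3 -m crank '[[0.0045,-0.139,0,0],[0,0,0,0],[0,0,0.2,0],[0,0,0.2,0],[0,0,0.15,0],[0,0,0.073,0],[0,0,0,0],[0,0,0,0],[0,0,0,0],[0,0,0,0]]' 0
python3 - <<'E'
from h import *
plan(*E2W(-.0265,-.105),.100,26.1)
E
```

```text
time: 23.3
tool_pos: [0.3558, 0.2856, 0.103]
ee_rot: [-3.142, -0.002, 0.454]
wrist_force: [0.4, -0.1, -0.1]
width: 0.0471
t 23.3 pos [0.3558 0.2856 0.103 ] rpy [-1.800e+02 -1.100e-01  2.602e+01] w 0.0471 F [ 0.4 -0.1 -0.1]
shift units [-0.0078  0.0018  0.0151] norm m 0.003 turn units -0.0009
```

```bash
python3 -m crank '[[0,0,0.012,0],[0,0,0,0],[0,0,0,0],[0,0,0,0],[0,0,0,0],[0,0,0,0],[0,0,0,0],[0,0,0,0],[0,0,0,0],[0,0,0,0]]' 1
python3 - <<'E'
from h import *
plan(*E2W(-.0265,-.105),.100,26.1); shot("wrist","w10")
E
```

```text
time: 24.55
tool_pos: [0.3553, 0.2855, 0.0999]
ee_rot: [-3.141, -0.0, 0.454]
wrist_force: [-0.4, 0.2, 4.4]
width: 0.0137
t 24.55 pos [0.3553 0.2855 0.0999] rpy [-1.7999e+02 -3.0000e-02  2.6020e+01] w 0.0137 F [-0.4  0.2  4.4]
shift units [-0.0055  0.0022 -0.0004] norm m 0.001 turn units -0.0009
```

View pics/w10.png

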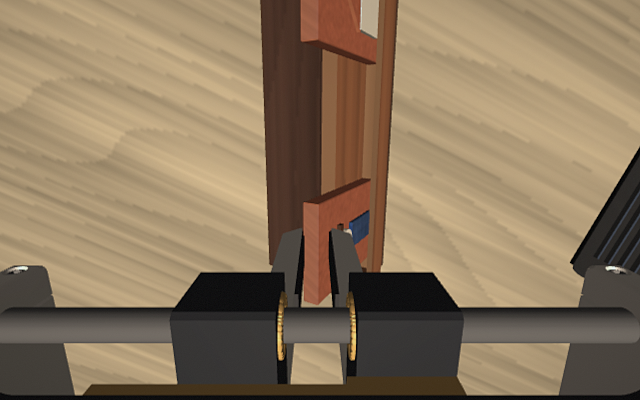

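```bash
python3 -m crank '[[0,-0.0125,-0.0217,0],[0,-0.0125,-0.0217,0],[0,-0.0125,-0.0217,0],[0,-0.0125,-0.0217,0],[0,-0.0125,-0.0217,0],[0,-0.0125,-0.0217,0],[0,-0.0125,-0.0217,0],[0,-0.0125,-0.0217,0],[0,0,0,0],[0,0,0,0]]' 1
python3 - <<'E'
from h import *
plan(*E2W(-.0265,-.105),.100,26.1); shot("wrist","w11")
E
```

```text
time: 25.85
tool_pos: [0.3467, 0.3038, 0.1351]
ee_rot: [-3.141, -0.001, 0.454]
wrist_force: [0.6, -1.0, 1.6]
width: 0.0135
t 25.85 pos [0.3467 0.3038 0.1351] rpy [-1.7995e+02 -8.0000e-02  2.6030e+01] w 0.0135 F [ 0.6 -1.   1.6]
shift units [-0.0067  0.1036  0.1753] norm m 0.041 turn units -0.0008
```

View pics/w11.png

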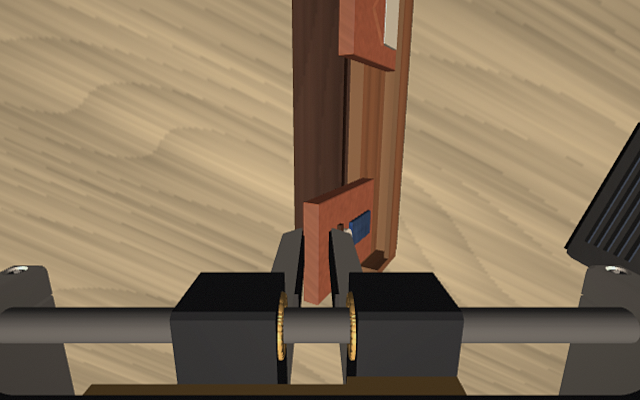

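```bash
python3 -m crank '[[0,0,-0.05,0],[0,0,-0.1,0],[0,0,-0.1,0],[0,0,-0.1,0],[0,0,-0.1,0],[0,0,0,0],[0,0,0,0],[0,0,0,0],[0,0,0,0],[0,0,0,0]]' 1
python3 - <<'E'
from h import *
plan(*slot(.075),.2,-8.9); shot("wrist","w12"); shot("scene","s12")
p=cv2.imread("pics/s12.png"); cv2.imwrite("pics/s12z.png",cv2.resize(p[80:200,230:390],(800,600),interpolation=cv2.INTER_CUBIC))
E
```

```text
time: 27.15
tool_pos: [0.3463, 0.3032, 0.2239]
ee_rot: [3.141, 0.001, 0.454]
wrist_force: [0.7, -0.6, -0.8]
width: 0.0095
t 27.15 pos [0.3463 0.3032 0.2239] rpy [1.7999e+02 5.0000e-02 2.6020e+01] w 0.0095 F [ 0.7 -0.6 -0.8]
shift units [-0.393   2.662   0.1196] norm m 0.539 turn units 0.388
```

View pics/w12.png

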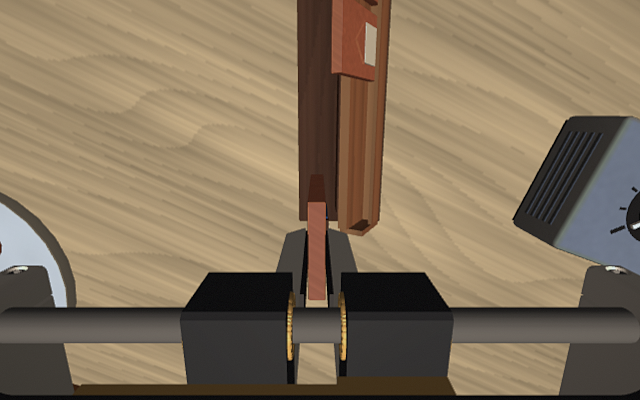

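View pics/s12z.png

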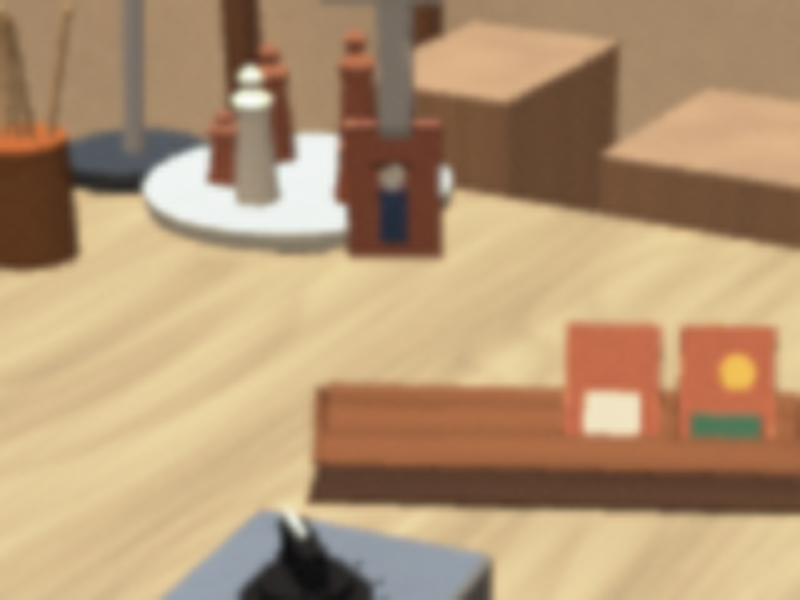

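```bash
cat > held.py <<'E'
from ez import *
def held(f,o=None):
    W,I=ld(f); o=o or robot.get_obs(); p=o['tool_pos']; yaw=o['ee_rot'][2]
    ax=np.array([np.cos(yaw),np.sin(yaw)]); ay=np.array([np.sin(yaw),-np.cos(yaw)])
    hsv=cv2.cvtColor(I,cv2.COLOR_BGR2HSV)
    X=(W[...,:2]-p[:2])@ax; Y=(W[...,:2]-p[:2])@ay; Z=W[...,2]-p[2]
    m=(abs(X)<.05)&(abs(Y)<.03)&(Z<.03)&(Z>-.12)
    m2=m&(hsv[...,1]>110)&((hsv[...,0]<14)|(hsv[...,0]>172))
    pc=np.percentile
    print(f,m2.sum(),'X',np.round(pc(X[m2],[1,99]),4),'Y',np.round(pc(Y[m2],[2,50,98]),4),'Z rel TCP',np.round(pc(Z[m2],[1,99]),4))
    A=np.c_[X[m2],Z[m2],np.ones(m2.sum())]; s=np.linalg.lstsq(A,Y[m2],rcond=None)[0]; print(' yaw slope deg, tilt deg',np.round(np.rad2deg(s[:2]),2))
if __name__=="__main__": held(sys.argv[1])
E
python3 held.py s12; python3 held.py w12
```

```text
s12 376 X [-0.0305  0.0256] Y [-0.001   0.0045  0.0087] Z rel TCP [-0.0816  0.0008]
 yaw slope deg, tilt deg [-1.02 -0.05]
w12 2231 X [-0.0302  0.0291] Y [-0.0046  0.      0.0051] Z rel TCP [-0.0788  0.0156]
 yaw slope deg, tilt deg [-0.24 -0.9 ]
```

```bash
python3 -m crank '[[-0.039,0.2,-0.04,0],[-0.039,0.266,-0.04,0],[-0.039,0.266,0,0],[-0.039,0.266,0,0],[-0.039,0.266,0,0],[-0.039,0.266,0,0],[-0.039,0.266,0,0],[-0.039,0.266,0,0],[-0.039,0.266,0,0],[-0.039,0.25,0,0]]' 1
python3 -m crank '[[0,0.084,0,0],[0,0,0,0.1],[0,0,0,0.1],[0,0,0,0.1],[0,0,0,0.088],[0,0,0,0],[0,0,0,0],[0,0,0,0],[0,0,0,0],[0,0,0,0]]' 1
python3 - <<'E'
from h import *
plan(*slot(.075),.2,-8.9); shot("wrist","w13"); shot("scene","s13"); shot("top","t13")
E
python3 held.py s13; python3 held.py w13
```

```text
time: 28.5
tool_pos: [0.5029, -0.1962, 0.2403]
ee_rot: [3.142, -0.0, 0.453]
wrist_force: [-0.5, 1.0, -1.0]
width: 0.0102
time: 29.75
tool_pos: [0.5099, -0.2094, 0.2404]
ee_rot: [3.142, -0.0, -0.155]
wrist_force: [0.1, -0.4, -2.2]
width: 0.0093
t 29.75 pos [ 0.5099 -0.2094  0.2404] rpy [179.99  -0.    -8.89] w 0.0093 F [ 0.1 -0.4 -2.2]
shift units [-0.0032  0.0019  0.2021] norm m 0.04 turn units 0.0001
s13 667 X [-0.031   0.0282] Y [-0.0029  0.0044  0.0063] Z rel TCP [-0.0821  0.0012]
 yaw slope deg, tilt deg [-2.42 -0.63]
w13 2185 X [-0.0302  0.0291] Y [-0.0054 -0.0009  0.0042] Z rel TCP [-0.0787  0.0156]
 yaw slope deg, tilt deg [-0.35 -0.72]
```

View pics/w13.png

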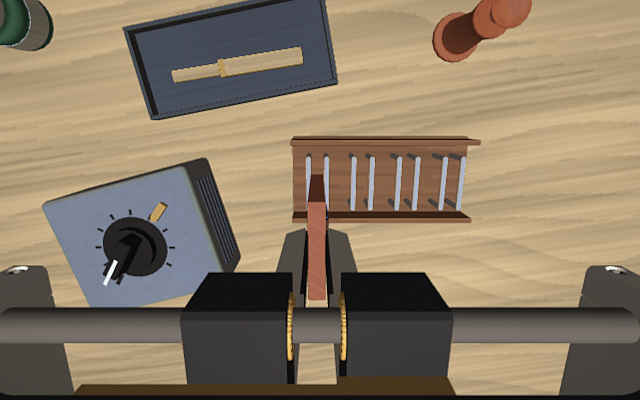

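View pics/s13.png

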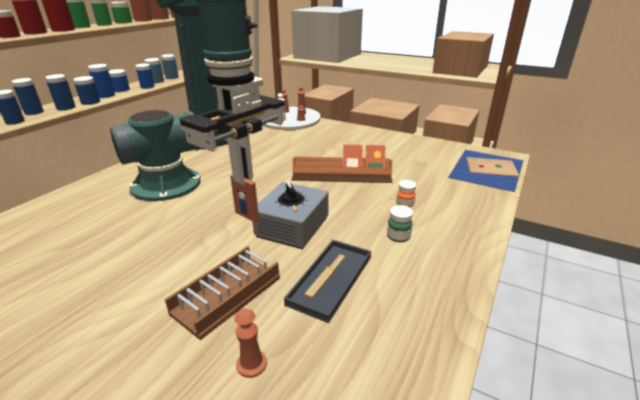

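```bash
cat > wires.py <<'E'
from ez import *
def wires(f,ang=81.1,C=(.4976,-.2838)):
    W,I=ld(f); a=np.deg2rad(ang); ey=np.array([np.cos(a),np.sin(a)]); ex=np.array([np.sin(a),-np.cos(a)]); C=np.array(C)
    X=(W[...,:2]-C)@ex; Y=(W[...,:2]-C)@ey; Z=W[...,2]
    m=(abs(X)<.025)&(abs(Y)<.12)&(Z>.045)&(Z<.056)
    n,l,st,_=cv2.connectedComponentsWithStats(m.astype(np.uint8))
    for i in range(1,n):
        if st[i,4]<25: continue
        q=l==i; s=np.polyfit(X[q],Y[q],1)
        print(' wire y0',round(s[1]*1000,1),'skew deg',round(np.rad2deg(s[0]),2),'z',round(np.percentile(Z[q],90),4),'n',st[i,4])
    m=(abs(Y)<.1)&(abs(X)<.06)&(Z>.035)&(Z<.05)&(abs(X)>.034)
    for s in(1,-1):
        q=m&(X*s>0)
        if q.sum()>20: print(' endboard x',np.round(np.percentile(X[q],[2,50,98])*1000,1))
wires(sys.argv[1])
E
python3 wires.py w13; python3 wires.py t13
```

```text
wire y0 86.0 skew deg -2.87 z 0.052 n 162
 wire y0 64.7 skew deg 1.03 z 0.0522 n 201
 wire y0 35.1 skew deg 0.09 z 0.0521 n 243
 wire y0 15.3 skew deg -0.0 z 0.0521 n 242
 wire y0 -14.5 skew deg 0.12 z 0.052 n 243
 wire y0 -34.4 skew deg -0.07 z 0.052 n 245
 wire y0 -64.3 skew deg -0.09 z 0.0521 n 254
 wire y0 -84.2 skew deg 0.09 z 0.0521 n 258
 endboard x [43.5 45.9 48.6]
 endboard x [-46.9 -43.  -41. ]
 wire y0 85.3 skew deg 0.03 z 0.0548 n 35
 wire y0 35.4 skew deg -0.34 z 0.0548 n 34
 wire y0 15.5 skew deg 0.72 z 0.0553 n 33
 wire y0 -64.4 skew deg -0.15 z 0.0551 n 31
 wire y0 -84.4 skew deg -1.35 z 0.0545 n 34
 endboard x [41.4 46.  47.7]
 endboard x [-48.7 -46.  -42.1]
```

```bash
python3 -m crank '[[0,0.002,0.1,0],[0,0,0.2,0],[0,0,0.17,0],[0,0,0,0],[0,0,0,0],[0,0,0,0],[0,0,0,0],[0,0,0,0],[0,0,0,0],[0,0,0,0]]' 1
python3 - <<'E'
from h import *
plan(*slot(.075),.0985,-8.9); shot("scene","s14")
p=cv2.imread("pics/s14.png"); cv2.imwrite("pics/s14z.png",cv2.resize(p[200:320,160:320],(800,600),interpolation=cv2.INTER_CUBIC))
E
python3 held.py s14
```

```text
time: 31.15
tool_pos: [0.5098, -0.2098, 0.1464]
ee_rot: [3.142, 0.0, -0.155]
wrist_force: [0.4, -0.7, -0.6]
width: 0.0095
t 31.15 pos [ 0.5098 -0.2098  0.1464] rpy [180.    0.   -8.9] w 0.0095 F [ 0.4 -0.7 -0.6]
shift units [-0.0031  0.      0.2395] norm m 0.048 turn units -0.0001
s14 812 X [-0.0456  0.047 ] Y [-0.0197  0.0045  0.0269] Z rel TCP [-0.1191  0.0013]
 yaw slope deg, tilt deg [-3.25 -1.6 ]
```

View pics/s14z.png

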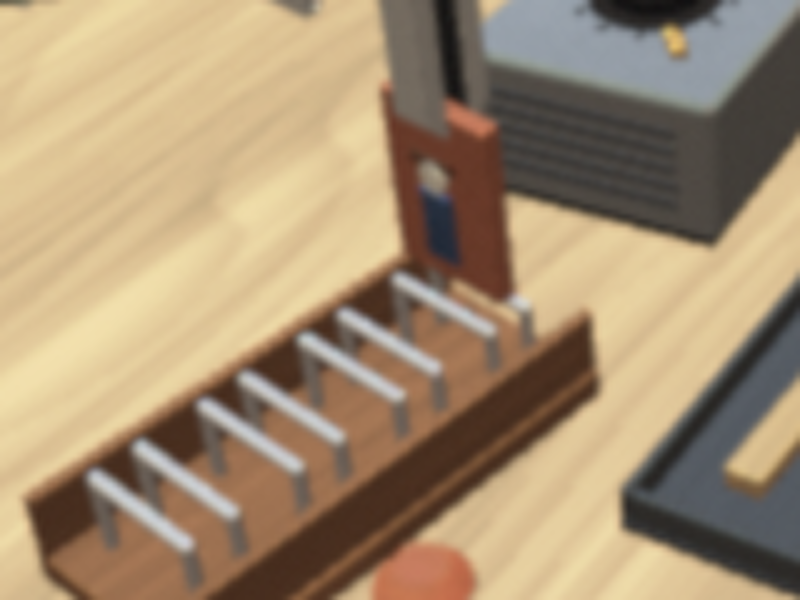

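Aligned over the end slot. Lower.

```bash
python3 -m crank '[[0,0,0.05,0],[0,0,0.05,0],[0,0,0.05,0],[0,0,0.05,0],[0,0,0.035,0],[0,0,0,0],[0,0,0,0],[0,0,0,0],[0,0,0,0],[0,0,0,0]]' 1
python3 - <<'E'
from h import *
plan(*slot(.075),.0985,-8.9); shot("scene","s15")
p=cv2.imread("pics/s15.png"); cv2.imwrite("pics/s15z.png",cv2.resize(p[200:320,160:320],(800,600),interpolation=cv2.INTER_CUBIC))
E
```

```text
time: 32.45
tool_pos: [0.5103, -0.2102, 0.1006]
ee_rot: [3.141, -0.002, -0.155]
wrist_force: [-1.7, 0.8, 5.6]
width: 0.0091
t 32.45 pos [ 0.5103 -0.2102  0.1006] rpy [ 1.7995e+02 -1.0000e-01 -8.9000e+00] w 0.0091 F [-1.7  0.8  5.6]
shift units [-0.0059 -0.0014  0.0106] norm m 0.002 turn units -0.0
```

View pics/s15z.png

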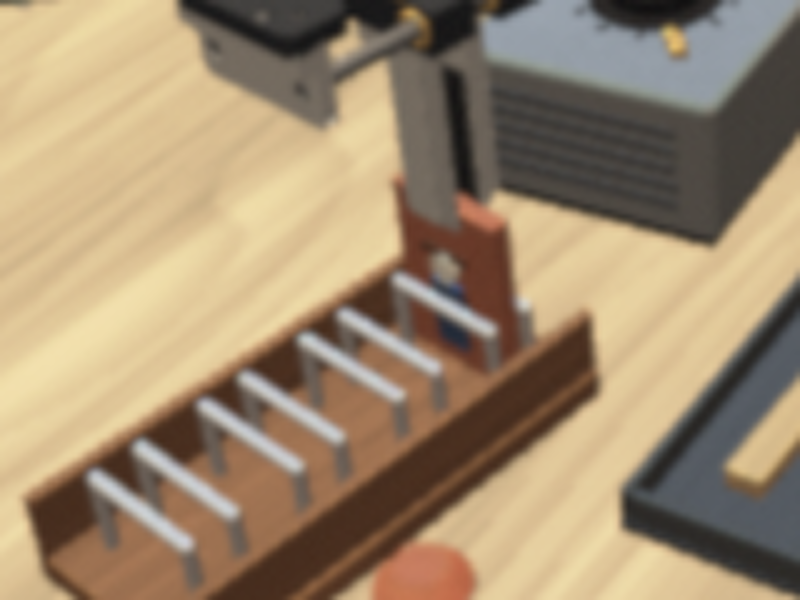

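```bash
python3 -m crank '[[0,0,0,0],[0,0,0,0],[0,0,0,0],[0,0,0,0],[0,0,-0.1,0],[0,0,-0.2,0],[0,0,-0.2,0],[0,0,0,0],[0,0,0,0],[0,0,0,0]]' 0
python3 - <<'E'
from h import *
shot("scene","s16"); shot("top","t16")
plan(*E2W(-.0265,.0335),.2,26.1)
p=cv2.imread("pics/s16.png"); cv2.imwrite("pics/s16z.png",cv2.resize(p[130:310,160:400],(800,600),interpolation=cv2.INTER_CUBIC))
E
```

```text
time: 33.75
tool_pos: [0.5089, -0.2093, 0.1971]
ee_rot: [-3.14, 0.004, -0.155]
wrist_force: [0.5, 0.4, 0.8]
width: 0.0472
t 33.85 pos [ 0.5091 -0.2094  0.1975] rpy [-179.94    0.18   -8.91] w 0.0471 F [-0.5  0.1 -0.6]
shift units [-0.5789 -2.718  -0.0123] norm m 0.556 turn units -0.389
```

View pics/s16z.png

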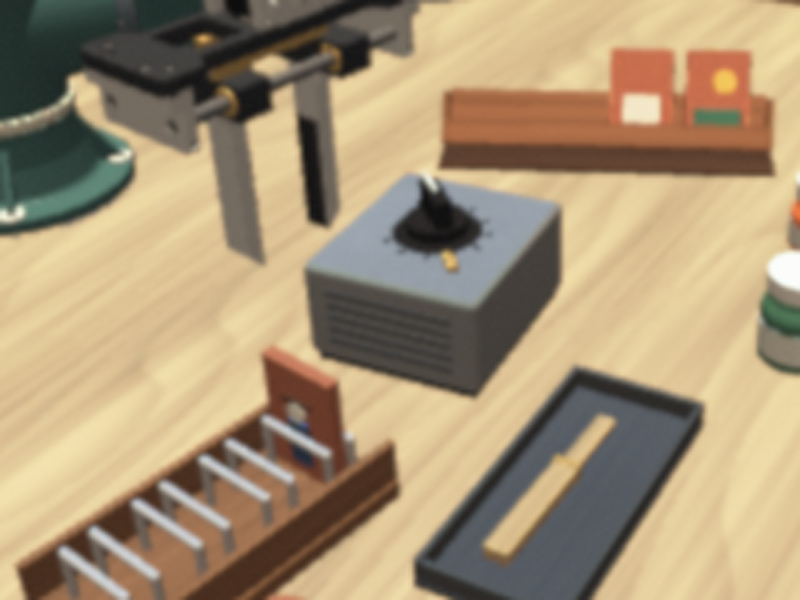

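```bash
python3 -m crank '[[-0.058,-0.272,-0.02,0],[-0.058,-0.272,-0.02,0],[-0.058,-0.272,0,0],[-0.058,-0.272,0,0],[-0.058,-0.272,0,0],[-0.058,-0.272,0,0],[-0.058,-0.272,0,0],[-0.058,-0.272,0,0],[-0.058,-0.272,0,0],[-0.058,-0.272,0,0]]' 0
python3 -m crank '[[0,0,0,-0.1],[0,0,0,-0.1],[0,0,0,-0.1],[0,0,0,-0.089],[0,0,0,0],[0,0,0,0],[0,0,0,0],[0,0,0,0],[0,0,0,0],[0,0,0,0]]' 0
python3 - <<'E'
from h import *
plan(*E2W(-.0265,.0335),.1,26.1); shot("wrist","w17"); shot("top","t17")
E
python3 ez.py w17 t16
```

```text
time: 35.1
tool_pos: [0.4789, 0.3472, 0.2064]
ee_rot: [3.141, 0.001, -0.155]
wrist_force: [0.1, -0.5, 0.1]
width: 0.047
time: 36.35
tool_pos: [0.4795, 0.3456, 0.2074]
ee_rot: [3.142, -0.0, 0.455]
wrist_force: [0.4, 0.2, 0.2]
width: 0.047
t 36.35 pos [0.4795 0.3456 0.2074] rpy [180.   -0.   26.1] w 0.047 F [0.4 0.2 0.2]
shift units [-0.0026 -0.0009  0.5371] norm m 0.107 turn units -0.0001
w17 all X [-0.0332  0.0262] Y [-0.1507  0.1568]
  n 2027 Y [0.0766 0.135 ] Ymid 0.1058 X [-0.0329 -0.0079] Zmax 0.1031 slope deg from vert 45.6 normal ang 179.5 rect [-19.9 105.7] [59.8 25.9] 89.6
  n 1642 Y [0.0054 0.0642] Ymid 0.0348 X [-0.0334 -0.0111] Zmax 0.1029 slope deg from vert 44.6 normal ang -179.7 rect [-21.4  34.4] [60.1 23.9] 89.6
t16 all X [-0.0527  0.0261] Y [-0.1547  0.1559]
  n 235 Y [0.0748 0.1349] Ymid 0.1049 X [-0.0337 -0.0071] Zmax 0.1076 slope deg from vert 45.0 normal ang 179.0 rect [-20.5 105. ] [60.6 29.1] 85.1
  n 232 Y [0.0035 0.062 ] Ymid 0.0327 X [-0.0339 -0.008 ] Zmax 0.1072 slope deg from vert 43.3 normal ang 179.2 rect [-20.3  32.8] [28.5 59.7] 0.8
```

View pics/w17.png

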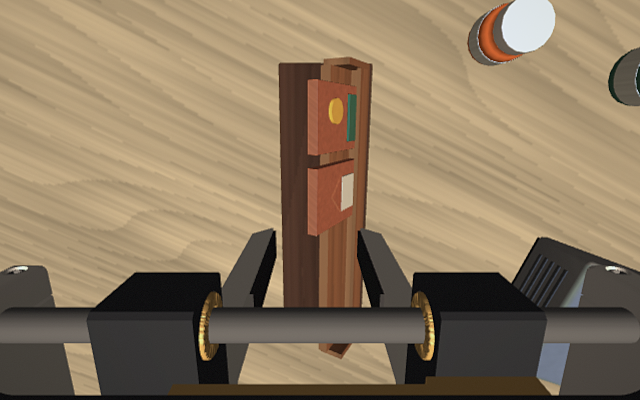

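```bash
python3 -m crank '[[0.002,0,0.2,0],[0,0,0.2,0],[0,0,0.1,0],[0,0,0.037,0],[0,0,0,0],[0,0,0,0],[0,0,0,0],[0,0,0,0],[0,0,0,0],[0,0,0,0]]' 0
python3 - <<'E'
from h import *
plan(*E2W(-.0265,.0345),.1,26.1)
E
```

```text
time: 37.7
tool_pos: [0.4798, 0.3458, 0.1]
ee_rot: [3.141, -0.0, 0.456]
wrist_force: [0.5, 0.2, 0.2]
width: 0.0473
t 37.7 pos [0.4798 0.3458 0.1   ] rpy [179.99  -0.    26.11] w 0.0473 F [0.5 0.2 0.2]
shift units [ 0.0004 -0.0009 -0.    ] norm m 0.0 turn units 0.0001
```

```bash
python3 -m crank '[[0,0,0,0],[0,0,0,0],[0,0,0,0],[0,0,0,0],[0,0,0,0],[0,0,0,0],[0,0,0,0],[0,-0.0125,-0.0217,0],[0,-0.0125,-0.0217,0],[0,-0.0125,-0.0217,0]]' 1
python3 -m crank '[[0,-0.0125,-0.0217,0],[0,-0.0125,-0.0217,0],[0,-0.0125,-0.0217,0],[0,-0.0125,-0.0217,0],[0,-0.0125,-0.0217,0],[0,0,-0.1,0],[0,0,-0.1,0],[0,0,-0.1,0],[0,0,-0.1,0],[0,0,-0.1,0]]' 1
python3 - <<'E'
from h import *
plan(*slot(.025),.24,-8.9); shot("wrist","w18"); shot("scene","s18")
E
python3 held.py s18; python3 held.py w18
```

```text
time: 38.95
tool_pos: [0.4765, 0.3523, 0.113]
ee_rot: [3.141, 0.0, 0.455]
wrist_force: [1.4, -2.5, -2.0]
width: 0.0136
time: 40.2
tool_pos: [0.4701, 0.3653, 0.2356]
ee_rot: [-3.138, -0.0, 0.457]
wrist_force: [-0.3, 0.3, -1.8]
width: 0.0098
t 40.2 pos [0.4701 0.3653 0.2356] rpy [-1.7982e+02 -1.0000e-02  2.6190e+01] w 0.0098 F [-0.3  0.3 -1.8]
shift units [-1.2373  2.8704 -0.0219] norm m 0.625 turn units 0.3899
s18 385 X [-0.0294  0.0281] Y [-0.0004  0.0041  0.009 ] Z rel TCP [-0.081   0.0019]
 yaw slope deg, tilt deg [-0.49  1.01]
w18 2247 X [-0.0302  0.0289] Y [-0.0047 -0.0001  0.0051] Z rel TCP [-0.0796  0.015 ]
 yaw slope deg, tilt deg [-0.39 -0.24]
```

View pics/w18.png

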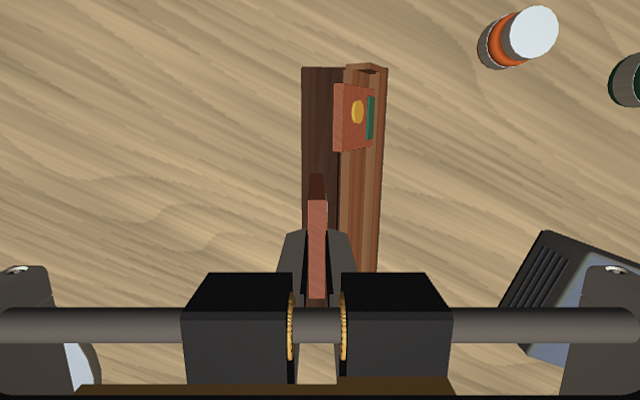

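```bash
python3 -m crank '[[-0.1125,0.261,-0.01,0],[-0.1125,0.261,-0.01,0],[-0.1125,0.261,0,0],[-0.1125,0.261,0,0],[-0.1125,0.261,0,0],[-0.1125,0.261,0,0],[-0.1125,0.261,0,0],[-0.1125,0.261,0,0],[-0.1125,0.261,0,0],[-0.1125,0.261,0,0]]' 1
python3 -m crank '[[-0.1125,0.26,0,0],[0,0,0,0.1],[0,0,0,0.1],[0,0,0,0.1],[0,0,0,0.09],[0,0,0,0],[0,0,0,0],[0,0,0,0],[0,0,0,0],[0,0,0,0]]' 1
python3 - <<'E'
from h import *
plan(*slot(.0252),.145,-8.9); shot("wrist","w19"); shot("scene","s19"); shot("top","t19")
E
python3 held.py s19; python3 held.py w19; python3 wires.py w19
```

```text
time: 41.55
tool_pos: [0.4988, -0.2048, 0.2379]
ee_rot: [-3.14, -0.002, 0.456]
wrist_force: [0.7, -0.5, -1.1]
width: 0.0095
time: 42.8
tool_pos: [0.5014, -0.2606, 0.2388]
ee_rot: [3.142, -0.0, -0.157]
wrist_force: [-0.3, -0.2, -1.2]
width: 0.0096
t 42.8 pos [ 0.5014 -0.2606  0.2388] rpy [ 1.80e+02 -1.00e-02 -8.97e+00] w 0.0096 F [-0.3 -0.2 -1.2]
shift units [-0.0007 -0.0084  0.4689] norm m 0.094 turn units -0.0008
s19 686 X [-0.029   0.0294] Y [-0.0034  0.004   0.0068] Z rel TCP [-0.0827  0.0008]
 yaw slope deg, tilt deg [-3.   -0.37]
w19 2182 X [-0.0288  0.0301] Y [-0.0054 -0.0009  0.0042] Z rel TCP [-0.0769  0.0158]
 yaw slope deg, tilt deg [-0.4 -0.2]
 wire y0 -64.5 skew deg -0.09 z 0.052 n 245
 wire y0 65.2 skew deg 1.61 z 0.0527 n 269
 wire y0 35.3 skew deg -1.4 z 0.0522 n 206
 wire y0 13.9 skew deg 3.72 z 0.0522 n 155
 wire y0 -14.8 skew deg -0.23 z 0.0521 n 235
 wire y0 -34.7 skew deg -0.03 z 0.0522 n 237
 wire y0 -84.4 skew deg 0.01 z 0.0521 n 243
 endboard x [43.  46.1 48.6]
 endboard x [-47.  -43.  -41.1]
```

View pics/w19.png

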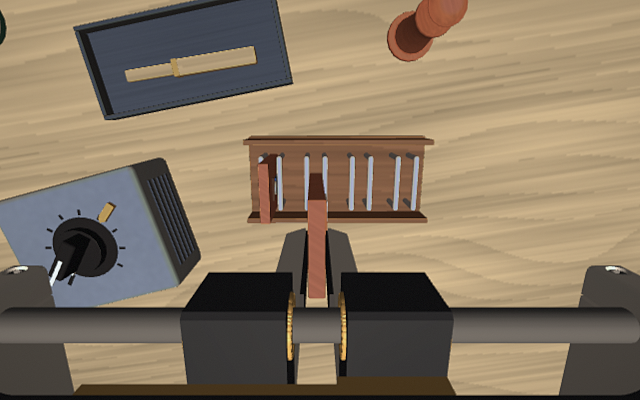

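```bash
python3 -m crank '[[0.002,-0.006,0,-0.001],[0,0,0.1,0],[0,0,0.2,0],[0,0,0.17,0],[0,0,0,0],[0,0,0,0],[0,0,0,0],[0,0,0,0],[0,0,0,0],[0,0,0,0]]' 1
python3 - <<'E'
from h import *
plan(*slot(.0247),.0985,-8.9); shot("scene","s20")
p=cv2.imread("pics/s20.png"); cv2.imwrite("pics/s20z.png",cv2.resize(p[200:320,160:320],(800,600),interpolation=cv2.INTER_CUBIC))
E
```

```text
time: 44.2
tool_pos: [0.502, -0.2595, 0.145]
ee_rot: [3.141, -0.0, -0.155]
wrist_force: [0.1, 0.0, -0.7]
width: 0.0094
t 44.2 pos [ 0.502  -0.2595  0.145 ] rpy [ 1.7999e+02 -2.0000e-02 -8.9000e+00] w 0.0094 F [ 0.1  0.  -0.7]
shift units [-2.900e-03 -1.000e-04  2.323e-01] norm m 0.046 turn units -0.0
```

View pics/s20z.png

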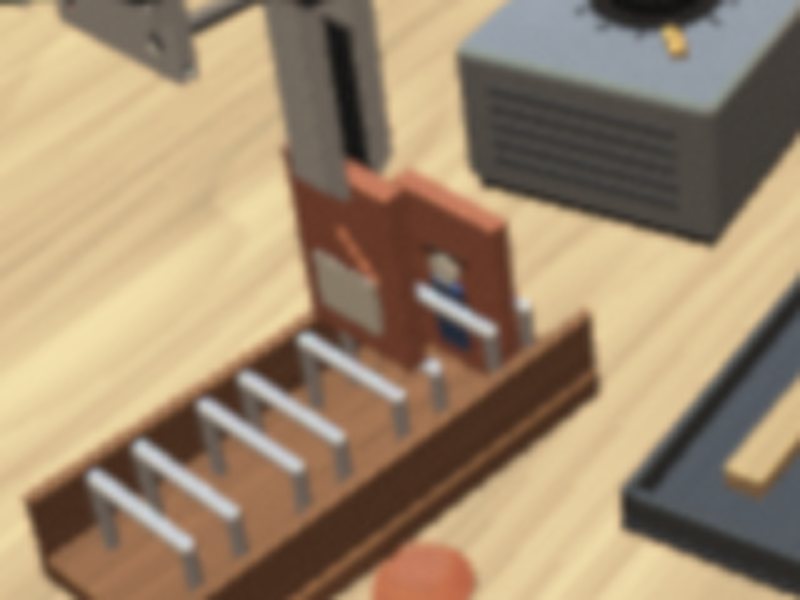

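```bash
python3 -m crank '[[0,0,0.05,0],[0,0,0.05,0],[0,0,0.05,0],[0,0,0.05,0],[0,0,0.032,0],[0,0,0,0],[0,0,0,0],[0,0,0,0],[0,0,0,0],[0,0,0,0]]' 1
python3 - <<'E'
from h import *
plan(*slot(.0247),.0985,-8.9)
E
```

```text
time: 45.5
tool_pos: [0.5021, -0.2595, 0.1008]
ee_rot: [3.141, -0.001, -0.155]
wrist_force: [-2.9, 1.6, 8.9]
width: 0.0095
t 45.5 pos [ 0.5021 -0.2595  0.1008] rpy [ 1.7997e+02 -8.0000e-02 -8.9000e+00] w 0.0095 F [-2.9  1.6  8.9]
shift units [-0.0033 -0.0001  0.0115] norm m 0.002 turn units 0.0
```

```bash
python3 -m crank '[[0,0,0,0],[0,0,0,0],[0,0,0,0],[0,0,0,0],[0,0,-0.1,0],[0,0,-0.2,0],[0,0,-0.2,0],[0,0,-0.05,0],[0,0,0,0],[0,0,0,0]]' 0.36
python3 - <<'E'
from h import *
shot("scene","s21"); shot("top","t21")
plan(*E2W(-.0265,.1058),.2,26.1)
p=cv2.imread("pics/s21.png"); cv2.imwrite("pics/s21z.png",cv2.resize(p[130:310,160:400],(800,600),interpolation=cv2.INTER_CUBIC))
E
```

```text
time: 46.75
tool_pos: [0.5011, -0.2589, 0.2058]
ee_rot: [-3.14, 0.004, -0.155]
wrist_force: [-0.4, 0.3, 0.0]
width: 0.0301
t 46.85 pos [ 0.5011 -0.259   0.206 ] rpy [-179.91    0.21   -8.9 ] w 0.0299 F [-0.7  0.1 -0.6]
shift units [-0.2813 -3.1763  0.0299] norm m 0.638 turn units -0.3889
```

View pics/s21z.png

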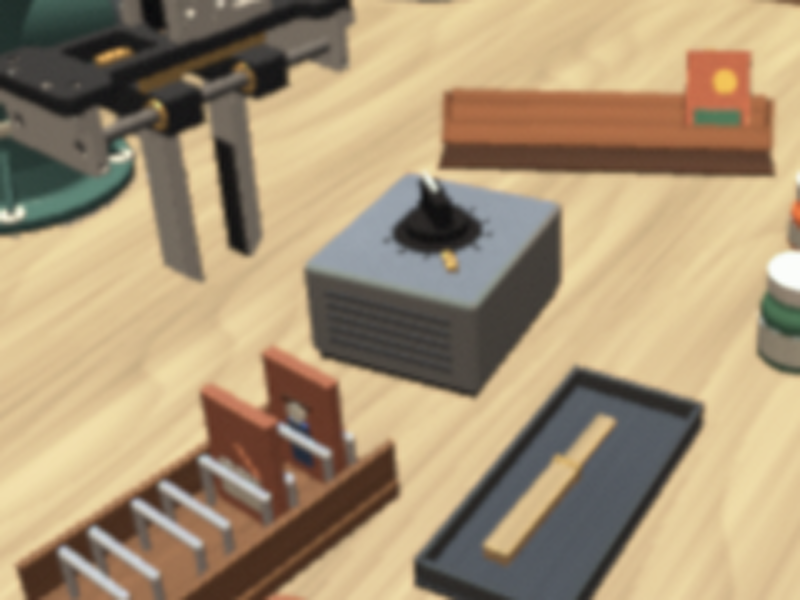

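```bash
python3 -m crank '[[-0.0234,-0.2647,0,0],[-0.0234,-0.2647,0,0],[-0.0234,-0.2647,0,0],[-0.0234,-0.2647,0,0],[-0.0234,-0.2647,0,0],[-0.0234,-0.2647,0,0],[-0.0234,-0.2647,0,0],[-0.0234,-0.2647,0,0],[-0.0234,-0.2647,0,0],[-0.0234,-0.2647,0,0]]' 0
python3 -m crank '[[-0.0234,-0.2647,0,0],[-0.0234,-0.2647,0,0],[0,0,0,-0.1],[0,0,0,-0.1],[0,0,0,-0.1],[0,0,0,-0.089],[0,0,0,0],[0,0,0,0],[0,0,0,0],[0,0,0,0]]' 0
python3 - <<'E'
from h import *
plan(*E2W(-.0265,.1056),.1,26.1); shot("wrist","w22"); shot("top","t22")
E
python3 ez.py w22 t21
```

```text
time: 48.1
tool_pos: [0.5371, 0.2724, 0.2069]
ee_rot: [3.14, 0.002, -0.155]
wrist_force: [-0.2, 0.4, 0.6]
width: 0.047
time: 49.35
tool_pos: [0.5448, 0.3768, 0.2083]
ee_rot: [3.142, -0.0, 0.455]
wrist_force: [-0.2, 0.0, 0.1]
width: 0.0473
t 49.35 pos [0.5448 0.3768 0.2083] rpy [180.    -0.    26.07] w 0.0473 F [-0.2  0.   0.1]
shift units [-0.004  -0.0043  0.5413] norm m 0.108 turn units -0.0003
w22 all X [-0.0328  0.0262] Y [-0.146  0.158]
  n 1721 Y [0.0771 0.1359] Ymid 0.1065 X [-0.0334 -0.0079] Zmax 0.1031 slope deg from vert 46.4 normal ang -179.4 rect [-20.2 106. ] [60.1 26.7] 90.0
t21 all X [-0.0483  0.0264] Y [-0.1546  0.1554]
  n 233 Y [0.0748 0.134 ] Ymid 0.1044 X [-0.0332 -0.0071] Zmax 0.1068 slope deg from vert 44.8 normal ang 178.2 rect [-18.9 104.4] [28.8 61. ] 0.4
```

View pics/w22.png

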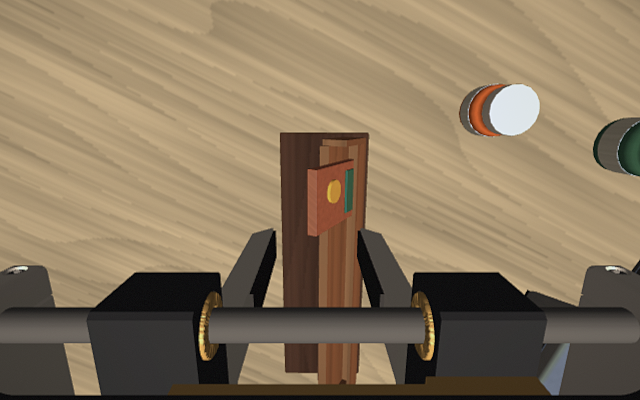

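```bash
python3 -m crank '[[-0.002,-0.004,0.2,0],[0,0,0.2,0],[0,0,0.1,0],[0,0,0.041,0],[0,0,0,0],[0,0,0,0],[0,0,0,0],[0,0,0,0],[0,0,0,0],[0,0,0,0]]' 0
python3 - <<'E'
from h import *
plan(*E2W(-.0265,.1056),.1,26.1)
E
```

```text
time: 50.7
tool_pos: [0.544, 0.3774, 0.1001]
ee_rot: [3.142, 0.0, 0.456]
wrist_force: [-0.6, -0.1, 0.1]
width: 0.047
t 50.7 pos [0.544  0.3774 0.1001] rpy [180.     0.    26.11] w 0.047 F [-0.6 -0.1  0.1]
shift units [-0.0019 -0.0003  0.0004] norm m 0.0 turn units 0.0001
```

```bash
python3 -m crank '[[0,0,0,0],[0,0,0,0],[0,0,0,0],[0,0,0,0],[0,0,0,0],[0,0,0,0],[0,0,0,0],[0,-0.0125,-0.0217,0],[0,-0.0125,-0.0217,0],[0,-0.0125,-0.0217,0]]' 1
python3 -m crank '[[0,-0.0125,-0.0217,0],[0,-0.0125,-0.0217,0],[0,-0.0125,-0.0217,0],[0,-0.0125,-0.0217,0],[0,-0.0125,-0.0217,0],[0,0,-0.1,0],[0,0,-0.1,0],[0,0,-0.1,0],[0,0,-0.1,0],[0,0,-0.1,0]]' 1
python3 - <<'E'
from h import *
plan(*slot(-.0251),.24,-8.9); shot("wrist","w23"); shot("scene","s23")
E
python3 held.py s23; python3 held.py w23
```

```text
time: 51.95
tool_pos: [0.5407, 0.384, 0.1131]
ee_rot: [3.141, 0.0, 0.455]
wrist_force: [0.9, -2.1, -2.6]
width: 0.0135
time: 53.2
tool_pos: [0.5347, 0.3968, 0.2373]
ee_rot: [-3.139, -0.002, 0.457]
wrist_force: [0.0, -0.6, -0.8]
width: 0.0093
t 53.2 pos [0.5347 0.3968 0.2373] rpy [-1.7983e+02 -1.2000e-01  2.6190e+01] w 0.0093 F [ 0.  -0.6 -0.8]
shift units [-1.7404  3.0745 -0.0133] norm m 0.707 turn units 0.3899
s23 392 X [-0.0307  0.0287] Y [-0.002   0.0043  0.0084] Z rel TCP [-0.0816  0.0011]
 yaw slope deg, tilt deg [-0.03 -0.09]
w23 2195 X [-0.0301  0.0291] Y [-0.0047 -0.0001  0.005 ] Z rel TCP [-0.0804  0.0149]
 yaw slope deg, tilt deg [-0.26 -0.3 ]
```

View pics/s23.png

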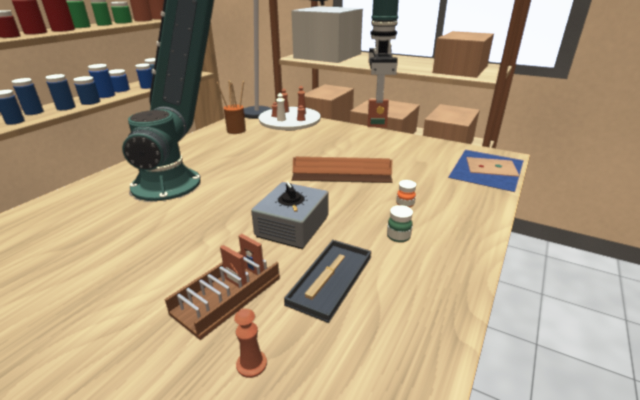

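```bash
python3 -m crank '[[-0.1339,0.2365,-0.01,0],[-0.1339,0.2365,0,0],[-0.1339,0.2365,0,0],[-0.1339,0.2365,0,0],[-0.1339,0.2365,0,0],[-0.1339,0.2365,0,0],[-0.1339,0.2365,0,0],[-0.1339,0.2365,0,0],[-0.1339,0.2365,0,0],[-0.1339,0.2365,0,0]]' 1
python3 -m crank '[[-0.1339,0.2365,0,0],[-0.1339,0.2365,0,0],[-0.1339,0.23,0,0],[0,0,0,0.1],[0,0,0,0.1],[0,0,0,0.1],[0,0,0,0.089],[0,0,0,0],[0,0,0,0],[0,0,0,0]]' 1
python3 - <<'E'
from h import *
plan(*slot(-.0252),.145,-8.9); shot("wrist","w24"); shot("scene","s24"); shot("top","t24")
E
python3 held.py w24; python3 wires.py w24
```

```text
time: 54.55
tool_pos: [0.5028, -0.1481, 0.2369]
ee_rot: [-3.141, -0.002, 0.456]
wrist_force: [0.2, 0.7, -0.8]
width: 0.0095
time: 55.8
tool_pos: [0.4927, -0.3086, 0.2368]
ee_rot: [-3.141, -0.0, -0.154]
wrist_force: [0.3, 0.4, -1.5]
width: 0.0098
t 55.8 pos [ 0.4927 -0.3086  0.2368] rpy [-1.7999e+02 -1.0000e-02 -8.8300e+00] w 0.0098 F [ 0.3  0.4 -1.5]
shift units [ 0.0049 -0.0005  0.4592] norm m 0.092 turn units 0.0008
w24 2151 X [-0.0292  0.0301] Y [-0.0055 -0.001   0.004 ] Z rel TCP [-0.0772  0.0163]
 yaw slope deg, tilt deg [-0.3  -0.44]
 wire y0 65.8 skew deg 0.27 z 0.0533 n 353
 wire y0 15.7 skew deg 0.21 z 0.0534 n 312
 wire y0 -14.4 skew deg -2.09 z 0.0521 n 191
 wire y0 -36.1 skew deg 3.29 z 0.0524 n 151
 wire y0 -64.8 skew deg -0.21 z 0.052 n 243
 wire y0 -84.7 skew deg -0.01 z 0.0521 n 247
 endboard x [43.2 46.4 48.6]
 endboard x [-47.2 -43.2 -41. ]
```

View pics/w24.png

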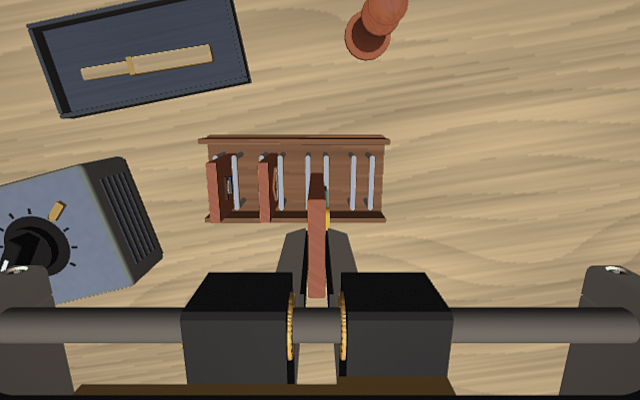

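```bash
python3 -m crank '[[0.007,0.0005,0,0],[0,0,0.1,0],[0,0,0.2,0],[0,0,0.16,0],[0,0,0,0],[0,0,0,0],[0,0,0,0],[0,0,0,0],[0,0,0,0],[0,0,0,0]]' 1
python3 - <<'E'
from h import *
plan(*slot(-.0254),.0985,-8.9); shot("scene","s25")
p=cv2.imread("pics/s25.png"); cv2.imwrite("pics/s25z.png",cv2.resize(p[200:320,160:320],(800,600),interpolation=cv2.INTER_CUBIC))
E
```

```text
time: 57.2
tool_pos: [0.494, -0.3092, 0.1451]
ee_rot: [3.141, -0.0, -0.155]
wrist_force: [0.0, -0.1, -1.4]
width: 0.0096
t 57.2 pos [ 0.494  -0.3092  0.1451] rpy [ 1.7998e+02 -2.0000e-02 -8.9000e+00] w 0.0096 F [ 0.  -0.1 -1.4]
shift units [-0.0021 -0.0013  0.2328] norm m 0.047 turn units -0.0
```

View pics/s25z.png

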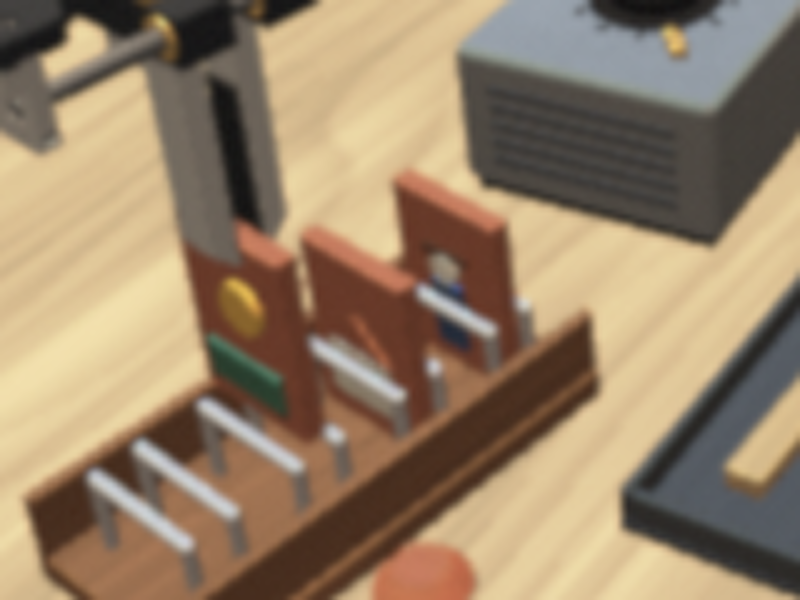

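```bash
python3 -m crank '[[0,-0.001,0.05,0],[0,0,0.05,0],[0,0,0.05,0],[0,0,0.05,0],[0,0,0.03,0],[0,0,0,0],[0,0,0,0],[0,0,0,0],[0,0,0,0],[0,0,0,0]]' 1
python3 - <<'E'
from h import *
plan(*slot(-.0254),.0985,-8.9)
E
```

```text
time: 58.5
tool_pos: [0.4941, -0.3094, 0.1012]
ee_rot: [3.14, -0.001, -0.155]
wrist_force: [-2.6, 2.0, 7.9]
width: 0.0095
t 58.5 pos [ 0.4941 -0.3094  0.1012] rpy [ 1.7992e+02 -7.0000e-02 -8.9100e+00] w 0.0095 F [-2.6  2.   7.9]
shift units [-0.0024 -0.002   0.0137] norm m 0.003 turn units -0.0001
```

```bash
python3 -m crank '[[0,0,0,0],[0,0,0,0],[0,0,0,0],[0,0,0,0],[0,0,-0.1,0],[0,0,-0.2,0],[0,0,-0.2,0],[0,0,-0.05,0],[0,0,0,0],[0,0,0,0]]' 0.36
python3 - <<'E'
from h import *
shot("scene","s26"); shot("top","t26"); shot("wrist","w26")
plan(.4787,-.0091,.2,140.8)
p=cv2.imread("pics/s26.png"); cv2.imwrite("pics/s26z.png",cv2.resize(p[130:310,160:400],(800,600),interpolation=cv2.INTER_CUBIC))
E
```

```text
time: 59.75
tool_pos: [0.4932, -0.3084, 0.2063]
ee_rot: [-3.14, 0.004, -0.155]
wrist_force: [0.2, 0.2, 0.3]
width: 0.03
t 59.9 pos [ 0.4934 -0.3085  0.2068] rpy [-1.7991e+02  1.7000e-01 -8.9000e+00] w 0.03 F [0.6 0.6 0.3]
shift units [-0.3043 -1.4676  0.0341] norm m 0.3 turn units -1.6634
```

View pics/s26z.png

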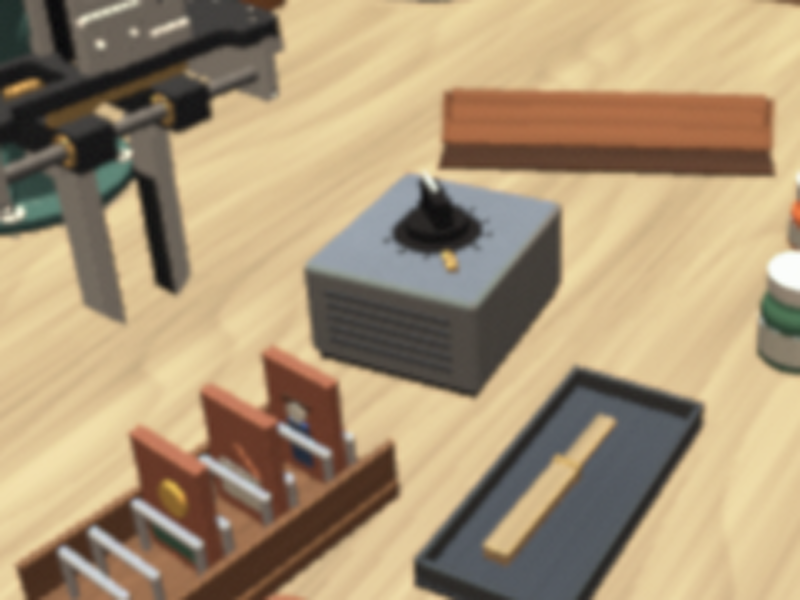

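View pics/w26.png

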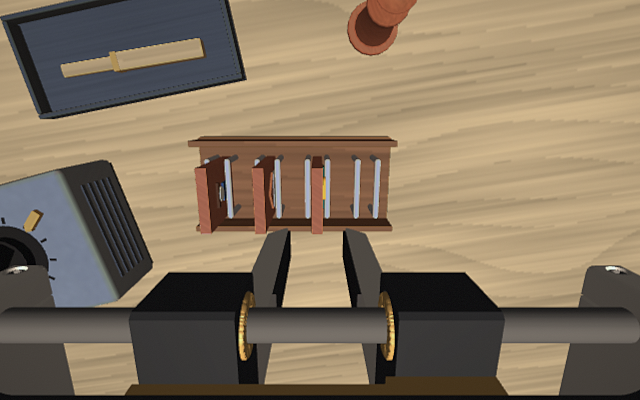

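```bash
cat > stand.py <<'E'
from ez import *
def stand(f,ang=81.1,C=(.4976,-.2838)):
    W,I=ld(f); a=np.deg2rad(ang); ey=np.array([np.cos(a),np.sin(a)]); ex=np.array([np.sin(a),-np.cos(a)])
    X=(W[...,:2]-np.array(C))@ex; Y=(W[...,:2]-np.array(C))@ey; Z=W[...,2]
    m=(abs(X)<.06)&(abs(Y)<.12)&(Z>.06)&(Z<.12)
    n,l,st,_=cv2.connectedComponentsWithStats(m.astype(np.uint8))
    for i in range(1,n):
        if st[i,4]<25: continue
        q=(l==i); zt=np.percentile(Z[q],95); t=q&(Z>zt-.004)
        print(f,' top z',round(zt,4),'Y',np.round(np.percentile(Y[t],[3,97])*1000,1),'X',np.round(np.percentile(X[t],[1,99])*1000,1),'n',t.sum())
for f in sys.argv[1:]: stand(f)
E
python3 stand.py w26 t26 s26
```

```text
w26  top z 0.0993 Y [69.8 79.3] X [-29.3  29.8] n 817
w26  top z 0.0995 Y [21.1 30.6] X [-29.   29.9] n 787
w26  top z 0.0996 Y [-29.2 -20.3] X [-29.2  29.8] n 746
t26  top z 0.1045 Y [71.1 79.9] X [-29.6  27.6] n 38
t26  top z 0.1014 Y [26.7 31.5] X [-3.9  9.4] n 10
t26  top z 0.1032 Y [-28.6 -19.2] X [-30.5   3.8] n 29
s26  top z 0.1016 Y [69.2 79. ] X [-29.2  28.8] n 107
s26  top z 0.1017 Y [20.2 30.4] X [-30.8  28.9] n 118
s26  top z 0.1019 Y [-30.4 -20.7] X [-31.2  28.2] n 132
```

```bash
python3 -m crank '[[-0.0507,-0.2446,0,0],[-0.0507,-0.2446,0,0],[-0.0507,-0.2446,0,0],[-0.0507,-0.2446,0,0],[-0.0507,-0.2446,0,0],[-0.0507,-0.2446,0,0],[0,0,0,-0.1155],[0,0,0,-0.1155],[0,0,0,-0.1155],[0,0,0,-0.1155]]' -0.4
python3 -m crank '[[0,0,0,-0.118],[0,0,0,-0.118],[0,0,0,-0.118],[0,0,0,-0.118],[0,0,0,-0.118],[0,0,0,-0.118],[0,0,0,-0.118],[0,0,0,-0.118],[0,0,0,-0.118],[0,0,0,-0.118]]' -0.4
python3 - <<'E'
from h import *
plan(.4787,-.0091,.107,140.8)
E
```

```text
time: 61.15
tool_pos: [0.479, -0.0094, 0.208]
ee_rot: [-3.141, 0.001, 0.577]
wrist_force: [0.2, 0.4, 0.1]
width: 0.0658
time: 62.4
tool_pos: [0.479, -0.0095, 0.2079]
ee_rot: [-3.141, -0.001, 2.43]
wrist_force: [-0.2, 0.8, 0.3]
width: 0.0657
t 62.4 pos [ 0.479  -0.0095  0.2079] rpy [-1.7995e+02 -7.0000e-02  1.3923e+02] w 0.0657 F [-0.2  0.8  0.3]
shift units [0.0024 0.0007 0.5046] norm m 0.101 turn units -0.0175
```

```bash
python3 -m crank '[[0,0,0,-0.0175],[0,0,0.2,0],[0,0,0.2,0],[0,0,0.1,0],[0,0,0.005,0],[0,0,0,0],[0,0,0,0],[0,0,0,0],[0,0,0,0],[0,0,0,0]]' -0.4
python3 -m crank '[[0,0,0,0],[0,0,0,0],[0,0,0,0],[0,0,0,0],[0,0,0,0],[0,0,0,0],[0,0,0,0],[0,0,0,0],[0,0,0,0],[0,0,0,0]]' 1
python3 - <<'E'
from h import *
plan(.4787,-.0091,.107,-46.7)
E
```

```text
time: 63.65
tool_pos: [0.4795, -0.0096, 0.108]
ee_rot: [3.141, 0.0, 2.451]
wrist_force: [-1.2, -0.7, 0.1]
width: 0.0658
time: 64.9
tool_pos: [0.4787, -0.0104, 0.1078]
ee_rot: [-3.139, -0.0, 2.451]
wrist_force: [-4.2, -4.4, 2.8]
width: 0.0139
t 64.9 pos [ 0.4787 -0.0104  0.1078] rpy [-1.7986e+02 -1.0000e-02  1.4044e+02] w 0.0139 F [-4.2 -4.4  2.8]
shift units [0.004  0.0052 0.004 ] norm m 0.002 turn units -1.9207
```

```bash
python3 -m crank '[[0,0,0,0.104],[0,0,0,0.104],[0,0,0,0.104],[0,0,0,0.104],[0,0,0,0.104],[0,0,0,0.104],[0,0,0,0.104],[0,0,0,0.104],[0,0,0,0.104],[0,0,0,0.104]]' 1
python3 -m crank '[[0,0,0,0.104],[0,0,0,0.104],[0,0,0,0.104],[0,0,0,0.104],[0,0,0,0.104],[0,0,0,0.104],[0,0,0,0.104],[0,0,0,0.104],[0,0,0,0.104],[0,0,0,0.0]]' 1
python3 - <<'E'
from h import *
plan(.4787,-.0091,.107,-46.7)
E
```

```text
time: 66.15
tool_pos: [0.4759, -0.0106, 0.1078]
ee_rot: [-3.137, 0.007, 0.812]
wrist_force: [-11.6, -3.9, 7.1]
width: 0.0139
time: 67.4
tool_pos: [0.4757, -0.0081, 0.1078]
ee_rot: [3.139, 0.009, -0.653]
wrist_force: [-11.6, 1.9, 7.5]
width: 0.0137
t 67.4 pos [ 0.4757 -0.0081  0.1078] rpy [179.83   0.5  -37.42] w 0.0137 F [-11.6   1.9   7.5]
shift units [ 0.0151 -0.0053  0.0038] norm m 0.003 turn units 0.1031
```

```bash
python3 -m crank '[[0.008,-0.003,0,0.06],[0,0,0,0.043],[0,0,0,0],[0,0,0,0],[0,0,0,0],[0,0,0,0],[0,0,0,0],[0,0,0,0],[0,0,0,0],[0,0,0,0]]' 1
python3 - <<'E'
from h import *
plan(.4787,-.0091,.107,-46.7)
E
python3 -m crank '[[0,0,0,0],[0,0,0,0],[0,0,0,0],[0,0,0,0],[0,0,-0.1,0],[0,0,-0.2,0],[0,0,-0.2,0],[0,0,0,0],[0,0,0,0],[0,0,0,0]]' -0.4
python3 - <<'E'
from h import *
plan(.4787,-.0091,.107,-46.7); shot("wrist","w30")
p=cv2.imread("pics/w30.png"); cv2.imwrite("pics/w30z.png",cv2.resize(p[130:250,240:400],(800,600),interpolation=cv2.INTER_CUBIC))
E
```

```text
time: 68.65
tool_pos: [0.476, -0.0079, 0.1078]
ee_rot: [3.136, 0.011, -0.814]
wrist_force: [-15.1, 3.1, 10.1]
width: 0.0137
t 68.65 pos [ 0.476  -0.0079  0.1078] rpy [179.68   0.65 -46.62] w 0.0137 F [-15.1   3.1  10.1]
shift units [ 0.0136 -0.0058  0.0038] norm m 0.003 turn units 0.0008
time: 69.9
tool_pos: [0.4801, -0.0099, 0.2057]
ee_rot: [3.139, 0.003, -0.814]
wrist_force: [0.3, 0.4, 0.8]
width: 0.0657
t 69.9 pos [ 0.4801 -0.0099  0.2057] rpy [ 1.7987e+02  1.6000e-01 -4.6660e+01] w 0.0657 F [0.3 0.4 0.8]
shift units [-0.0077  0.002   0.4937] norm m 0.099 turn units 0.0005
```

View pics/w30.png

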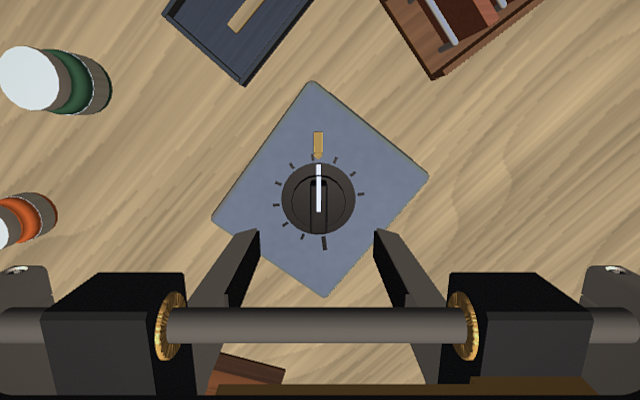

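View pics/w30z.png

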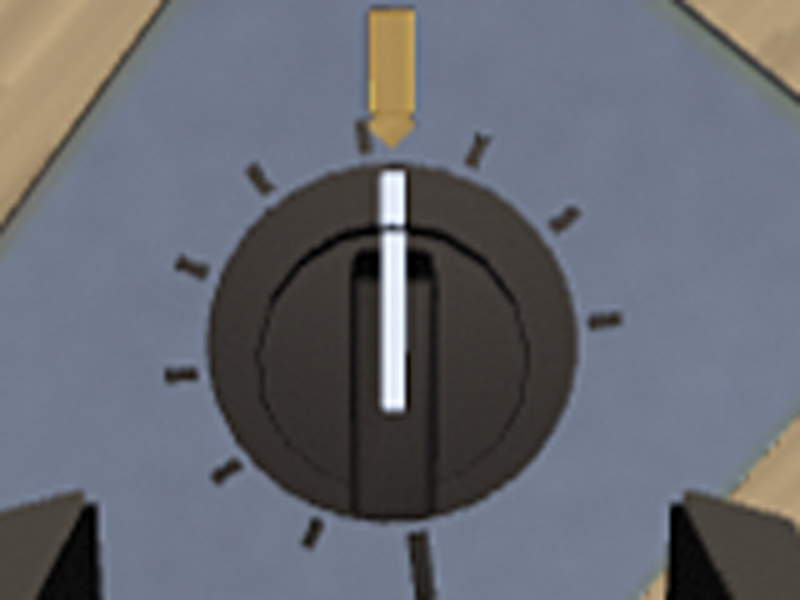

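```bash
python3 - <<'E'
from h import *
shot("scene","s31"); shot("top","t31")
E
python3 stand.py s31 t31
```

```text
s31  top z 0.1016 Y [69.2 79.3] X [-30.3  27.9] n 109
s31  top z 0.1018 Y [20.3 30.5] X [-29.9  28.7] n 124
s31  top z 0.1017 Y [-30.4 -20.4] X [-30.9  29.1] n 136
t31  top z 0.1039 Y [70.7 79.9] X [-31.1  28.4] n 45
t31  top z 0.1043 Y [22.7 31. ] X [-31.1  27.3] n 40
t31  top z 0.1029 Y [-28.4 -19.5] X [-29.   27.7] n 53
```

View pics/s31.png

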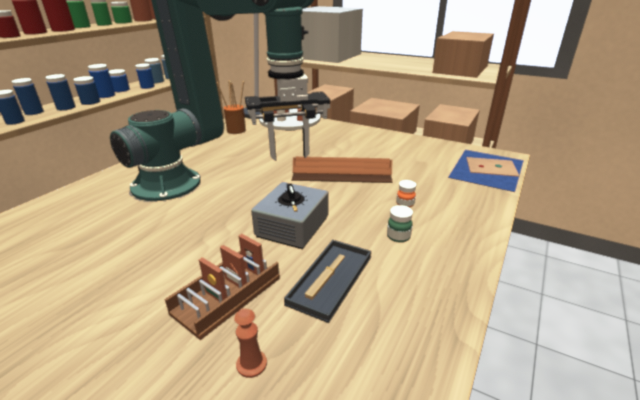

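The three plaques stand at pixels (250,252), (233,262) and (211,277). The tool is flat in the tray at (325,277), the easel is empty, and the jars and figurine are where they were. Handing in.

```bash
python3 -c "
from bench import robot
robot.close_job(); print(robot.get_obs()['time'])"
```

```text
the job is handed in; nothing more can be done
the job is handed in; nothing more can be done
```

The job was handed in at about 70 s of the 210 s allowed. I turned the dial to its end stop at off and laid the modelling tool flat in the tray. The three plaques that were present then went into three neighbouring rack slots, and last I turned the dial to the brass clip.

Final checks:
- **Plaques:** all three are upright and within about 2 mm of their slot centres, measured from the scene and top cameras. The last slot is empty because there was no fourth plaque.
- **Dial:** the white pointer lines up with the clip in the wrist picture.
- **Tool and bystanders:** the tool lies level in the tray, and the jars and figurine look unmoved.
- **Gripper:** it is open and clear of everything.

- **First grasp failed:** my first try at the first plaque jammed it in the tilted ledge, with a wrist force of about 42 N. The plaque slipped back into place, and I regripped it near the top edge and drew it out along the slope.
- **Force limit:** that was within the 120 N wrist limit, and only the fingers were in contact. I could not confirm how the 40 N arm and gripper-body limit counts it.

No other check failed, though the cameras disagreed by 1–3 mm.

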